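# Unhinge the soap tub's lid and rack it to dry

### The job

Swing the soap tub's lid up until it stands upright on its hinge pins, then lift it straight up off the pins and stand it on edge in the empty front slot of the bamboo rack, centred, with its face parallel to the soap dishes behind it. Let go of it only once it rests in the rack - do not drop it - and leave the soap dishes and the other things where they are.

Things in the scene. Friction and masses are not known exactly. Their poses are not given: they have to be found in the camera images.
- tub: White polypropylene tub, fixed to the shelf: open box 102 mm deep (x = -47 to +55 mm), 150 mm wide (y), 80 mm high; origin at shelf level. Its front (-x side) faces the robot more or less, its lid hinges at the rear.
- tub_hinge (a point): On the hinge line, midway between the tub's two pins: x = +76 mm, z = 84.5 mm in the tub's frame (21 mm behind the rear wall); axes as the tub's. The pins are short level flat steel bars, 6 mm thick (x), 14 mm high, centred at y = +-60 mm.
- tub_stop (a point): Top of the upright stop plate between the pins: 40 mm wide, its front face 10 mm behind the hinge line, its top 40 mm above it. It lets the raised lid rest leaning 5 to 11 degrees back past upright, where it stays by itself, free edge up; short of upright it falls shut.
- lid: The tub's loose white lid, 120 to 240 g: a flat panel 150 mm wide (y), 136.5 mm deep (x), 9 mm thick (z). Origin on its hinge line; the panel runs from 12.5 to 149 mm from the origin towards the lid's own -x, mid-thickness at z = 0. Shut, it lies level on the tub's rim; swung up, its -x points up and its underside faces the robot.
- lid_hinge (a point): The lid's origin again, midway between its two C-shaped clips (25 x 25 mm, at y = +-52 to 68 mm, reaching 12.5 mm beyond this point to +x) that go round the tub's pins with 2 mm of play. They are locked on the pins unless the lid is within about 12 degrees of upright; then the lid comes off when raised 20 mm straight up.
- lid_lip (a point): Middle of the lid's free front edge, at mid-thickness, 149 mm from the lid's origin along its -x; axes as the lid's. Shut, this edge overhangs the tub's front wall by 26 mm, its underside 80 mm above the shelf, and can be pushed up from below. Lid upright: the middle of its top edge.
- lid_mid (a point): Middle of the lid's panel: 80.75 mm from the lid's origin along its -x.
- rack: Bamboo rack on a piece of tiled wall, fixed. Origin on the shelf below its middle. Two floor bars along x at y = +-30 mm, tops 55 mm up; on them four pairs of 12 mm dowels at x = -60, -20, 20, 60 mm, y = +-30 mm, tops 115 mm up, make three slots 28 mm wide in x. Middle and rear slots hold soap dishes; the front one (-x side, nearest the robot) is empty. Wall 100 mm high from x = 85 mm.
- rack_slot (a point): Centre of the empty front slot, level with the floor bars' tops: x = -40 mm, z = 55 mm in the rack's frame; axes as the rack's. The lid stands here across both bars, face square to the rack's x, hinge edge down: the panel's edge rests on the bars and the clips hang outside them.
- dish_a: White ceramic soap dish 120 x 85 x 16 mm standing upright in the rack's middle slot; origin at the middle of its lower edge.
- dish_b: The same kind of dish in the rack's rear slot.
- star_mold: Yellow silicone star mold, about 110 mm across, 22 mm high, lying on the shelf; origin at the centre of its underside.
- beaker: Glass beaker, 58 mm wide, 85 mm high; origin at the centre of its underside. It stands between tub and rack.
- mug: Blue ceramic mug, 76 mm wide, 85 mm high, at the back; origin at the centre of its underside.
Mind the look-alikes: they are no part of the job. Of the things that look like the lid, the largest one is meant.

How it is judged:
On the way, in this order (a step that is already met when the one before it is completed fails the run):
1. the lid stands upright (within 15 degrees) while still on its hinge pins (angle between the x axis of lid and the z axis of tub, either way round below 0.26 rad and distance between lid and tub_hinge below 0.01 m), for 0.2 s.
2. the lid, still within 25 degrees of upright, is lifted clear above its pins (angle between the x axis of lid and the z axis of tub, either way round below 0.44 rad and z of lid in the frame of tub_hinge above 0.028 m), for 0.1 s.
At the end, for the whole second after the job is handed in: The lid stands still on edge on the floor bars of the rack's front slot: within 24 degrees of upright, its width within 17 degrees of the rack's y, its middle within 25 mm of the slot's centre both along and across the slot, and 50 to 80 mm above the bars' tops (angle between the x axis of lid and the z axis of rack, either way round below 0.42 rad and angle between the y axis of lid and the y axis of rack, either way round below 0.3 rad and x of lid_mid in the frame of rack_slot between -0.025 and 0.025 m and y of lid_mid in the frame of rack_slot between -0.025 and 0.025 m and z of lid_mid in the frame of rack_slot between 0.05 and 0.08 m and linear speed of lid below 0.02 m/s); the robot touches nothing.
It fails at once if the lid was dropped (it moved faster than 0.6 m/s with no finger on it) (linear speed of lid above 0.6 m/s and contact force between the fingers and lid below 0.05 N).
It fails at once if the star mold, beaker or mug was moved more than 30 mm or tipped over (distance of any of star_mold, beaker, mug from where it was at the start of the episode above 0.03 m or angle between any of star_mold, beaker, mug's own z axis and vertical above 0.5 rad).
It fails at once if a soap dish was moved more than 20 mm or tipped over (distance of any of dish_a, dish_b from where it was at the start of the episode above 0.02 m or angle between any of dish_a, dish_b's own z axis and vertical above 0.5 rad).
It also fails if it takes over 61 s, if anything falls off the work surface, if the arm or the gripper's body presses on something with over 40 N, if the wrist force passes 120 N, or if a joint passes its speed limit or range.

### The arm

A 6-joint arm with a two-finger parallel gripper is mounted at the origin on the work surface. World frame = base frame: x ahead of the robot, y to its left, z up, the work surface at z = 0. Lengths are in m, angles in rad, forces in N, time in s.
With the tool pointing down it reaches from about 0.3 to 1 m from the base axis. Payload 5.1 kg.
Tool frame: the origin (TCP) lies at the very end of the fingers, on their centre line; the grasp point (between the pads) lies 19 mm behind it (manip.grip_point_offset is the distance from the TCP to the grasp point, in m); z points along the fingers, y is the direction in which the jaws open and shut (so a half turn about z gives the same grasp; the last joint's range is limited). The gripper opens to 95 mm and grips with 3 to 60 N. Pads are 20 mm wide; open, the fingers measure 119 mm over their backs; the gripper's body (75 mm by 180 mm) begins 59 mm behind the grasp point.
Start: joints at [1.222, 0.124, 1.65, -0, 1.367, -0.083], TCP at [0.171, 0.627, 0.215] pointing down, gripper open.
Joint ranges: [-2.61, 2.61], [-1.02, 2.33], [0.03, 2.71], [-1.35, 4.49], [0.32, 2.68], [-2.91, 2.91]. Speed limits (rad/s): [2.57, 2.57, 3.14, 3.14, 3.14, 3.14].

### API

Orientations are given as a unit quaternion [w, x, y, z].
In Python, from plant import manip gives the robot as it stands. The module is installed in compiled form; this text tells all that it offers.
- The arm moves only by the tool drive_tool, never from a script. Its argument "rows" is text: rows parted by semicolons, each of 7 numbers parted by spaces: the opening in per cent of the stroke, from 0 (shut) to 100 (fully open), then the shift along the tool's x, y, z in mm, then the turn, a rotation vector about the tool's x, y, z in rad. A call has 1 to 10 rows; each row shifts and turns the pose as measured when the row begins, along the tool's axes as they then stand; what a row does not reach is not made up. A row lasts 1/8 s, in which the tool goes at most 62.5 mm and 10.7 degrees, less where a joint would pass 70% of its speed; a pose out of reach is approached as far as the arm can. A call with a gripper value outside its range is refused whole. The fingers move at their own pace and stop on an object; the grip force is fixed at half the most. Time passes only in rows, so rows that do not move let the fingers close. It gives the time, the measured TCP pose, the force and the opening at its end, in the units of the state.
- manip.get_obs(): the state, without advancing time (a new reading comes with each control period).
- manip.camera(name): name is "side" or "top" or "wrist"; returns a dict with "color" (420x560x3 uint8, red, green, blue), "mtx" (3x3 intrinsics, pixels), "T" (4x4, takes a point from camera to world coordinates); the wrist camera has in their place "hand_eye" (4x4, takes a point from camera to tool coordinates, whose origin is the TCP and whose axes are the flange's). Camera axes: x right, y down, z forward; pixel columns grow to the right and rows downward; lengths in m; the calibration is good to about 2 mm. A picture is of the moment at which its call begins: read the wrist's pose just before it. There is no depth.
- manip.job_done(): hands the job in, once; it reports no verdict.
Trained networks look in a picture, given as the dict that the camera call returned (one of the last four; its "shot" number tells which), for a name from the list of things; names that differ only in an ending like _2 or _b are one class to them, and where a whole thing is asked for, a point or a joint stands for the part that bears it (a point fixed in the world has none). Each returns a list of dicts, best first, with "conf" (0 to 1); they miss things now and then, are a little off and sometimes report something else, mostly with a low value. They report only what shows in the picture. A call takes as long as a camera call. They do not tell look-alikes from the thing itself.
- manip.find_in(thing, picture): "centre" ([x, y, z] in m, in world coordinates, good to about 4 mm: the middle of the surface that is visible of it).
The state is a dict: "clock": time; "q": joint angles; "qvel": joint speeds; "tau": joint torques, N m; "eef_pos": TCP position; "eef_rot": TCP orientation; "contact_force": force on the tool from outside, world axes, zero at the start; "moment": the same for the moment, N m; "finger_gap": finger opening in m.
Only numpy, scipy, OpenCV 4.12 (cv2) and the standard library are available. Lean on these libraries where they do the work, as an engineer would, in place of code of your own. Each camera call takes 0.05 s, during which the arm holds its last target.

## Working session

There is one attempt and no reset: what is moved stays moved. The work goes in short steps, Python scripts to look and compute and a tool call to move; the robot and the scene stay as the last step left them, time stands still between calls to the robot, and variables do not carry over. Pictures are saved under pics/ and viewed, and the job is handed in when it is done.

Besides the shell and the picture viewer there is one more tool, called after "Emit:" as a command line: name --argument value ..., lists and objects as JSON in quotes. drive_tool: Moves the arm, as the interface text tells. Its arguments: {"type":"object","properties":{"rows":{"type":"string"}},"required":["rows"]}

```bash
mkdir -p pics; cat > h.py <<'E'
import numpy as np, cv2
from plant import manip
from scipy.spatial.transform import Rotation as R
def snap(name,fn):
    c=manip.camera(name); cv2.imwrite('pics/'+fn,c['color'][:,:,::-1]); return c
def Rq(q): return R.from_quat([q[1],q[2],q[3],q[0]])
def proj(c,P,T=None):
    T=np.array(c['T']) if T is None else T
    P=np.atleast_2d(P); p=(P-T[:3,3])@T[:3,:3]; u=p@np.array(c['mtx']).T
    return u[:,:2]/u[:,2:]
def ray(c,uv,z,T=None):
    T=np.array(c['T']) if T is None else T
    d=T[:3,:3]@np.linalg.solve(np.array(c['mtx']),[uv[0],uv[1],1]); o=T[:3,3]
    return o+d*(z-o[2])/d[2]
E
python3 - <<'E'
from h import *
np.set_printoptions(precision=4,suppress=True)
o=manip.get_obs(); print(o)
for n in ['side','top']:
    c=snap(n,n+'0.png'); print(n,c['T'],c['mtx'])
    for t in ['tub','lid','rack','dish_a','star_mold','beaker','mug']:
        print(t,[(np.round(d['centre'],3),round(d['conf'],2)) for d in manip.find_in(t,c)])
E
```

```text
{'clock': 0.0, 'q': array([ 1.2224,  0.1245,  1.6517, -0.    ,  1.3675, -0.0826]), 'qvel': array([-0.0013,  0.0006, -0.    ,  0.0011,  0.0022,  0.0004]), 'tau': array([ -0.0032, -41.76  , -35.9928,   0.0772,   0.0492,  -0.0002]), 'eef_pos': array([0.1705, 0.6266, 0.2134]), 'eef_rot': array([-0.0002,  0.1325,  0.9912, -0.001 ]), 'contact_force': array([ 0.8371,  0.9201, -0.2614]), 'moment': array([-0.0281, -0.0161,  0.0299]), 'finger_gap': 0.09490345036236576}
side [[ 0.8835 -0.2871  0.3701  0.1391]
 [-0.4683 -0.5485  0.6927 -0.9177]
 [ 0.0042 -0.7853 -0.619   0.8742]
 [ 0.      0.      0.      1.    ]] [[530.5823   0.     279.7553]
 [  0.     530.5823 217.2083]
 [  0.       0.       1.    ]]
tub [(array([ 0.539, -0.308,  0.047]), 0.61)]
lid [(array([ 0.517, -0.247,  0.092]), 0.82), (array([ 0.766, -0.218,  0.011]), 0.72), (array([ 0.636, -0.405,  0.009]), 0.71), (array([ 0.808, -0.071,  0.052]), 0.34)]
rack [(array([0.613, 0.15 , 0.069]), 0.71), (array([ 0.541, -0.31 ,  0.052]), 0.18)]
dish_a [(array([0.573, 0.154, 0.107]), 0.97), (array([0.53 , 0.159, 0.102]), 0.79), (array([ 0.808,
[... 304 characters left out ...]
0.9847  0.1736  0.3659]
 [-0.9998 -0.0137  0.0113 -0.0692]
 [-0.0088 -0.1738 -0.9847  1.3409]
 [ 0.      0.      0.      1.    ]] [[539.4506   0.     276.4926]
 [  0.     539.4506 208.0234]
 [  0.       0.       1.    ]]
tub [(array([ 0.598, -0.216,  0.066]), 0.6), (array([0.628, 0.011, 0.038]), 0.53)]
lid [(array([ 0.522, -0.234,  0.093]), 0.96), (array([ 0.641, -0.402,  0.013]), 0.78), (array([ 0.771, -0.225,  0.012]), 0.77)]
rack [(array([0.614, 0.179, 0.076]), 0.67)]
dish_a [(array([0.57 , 0.171, 0.137]), 0.93), (array([0.53 , 0.166, 0.136]), 0.81)]
star_mold [(array([0.396, 0.009, 0.022]), 0.92)]
beaker [(array([0.624, 0.005, 0.038]), 0.66)]
mug [(array([ 0.836, -0.055,  0.038]), 0.84)]
```

View pics/side0.png

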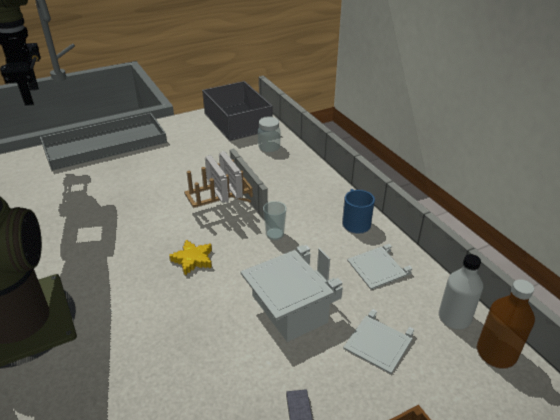

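View pics/top0.png

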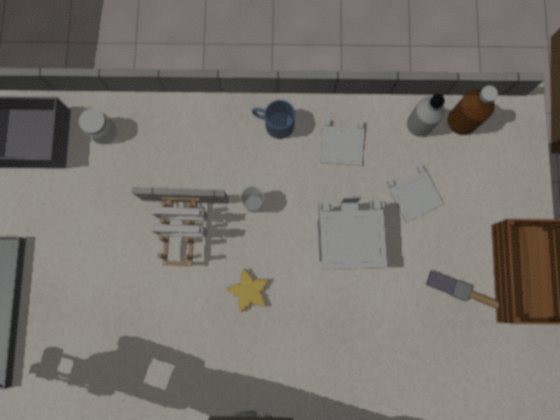

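The lid lies shut on the tub (top view about 320–386, 207–270). The rack is at (180, 230), with its free slot on the robot side, and two smaller look-alike lids lie on the shelf. I'll zoom in for precise poses.

```bash
python3 - <<'E'
from h import *
a=cv2.imread('pics/top0.png')
def crop(a,x,y,w,h,s,fn): cv2.imwrite('pics/'+fn,cv2.resize(a[y:y+h,x:x+w],None,fx=s,fy=s,interpolation=cv2.INTER_CUBIC))
crop(a,305,190,95,90,8,'t_tub.png')
crop(a,125,180,110,95,7,'t_rack.png')
b=cv2.imread('pics/side0.png')
crop(b,230,230,120,110,6,'s_tub.png')
crop(b,175,140,110,90,7,'s_rack.png')
E
```

```text
(no output)
```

View pics/t_tub.png

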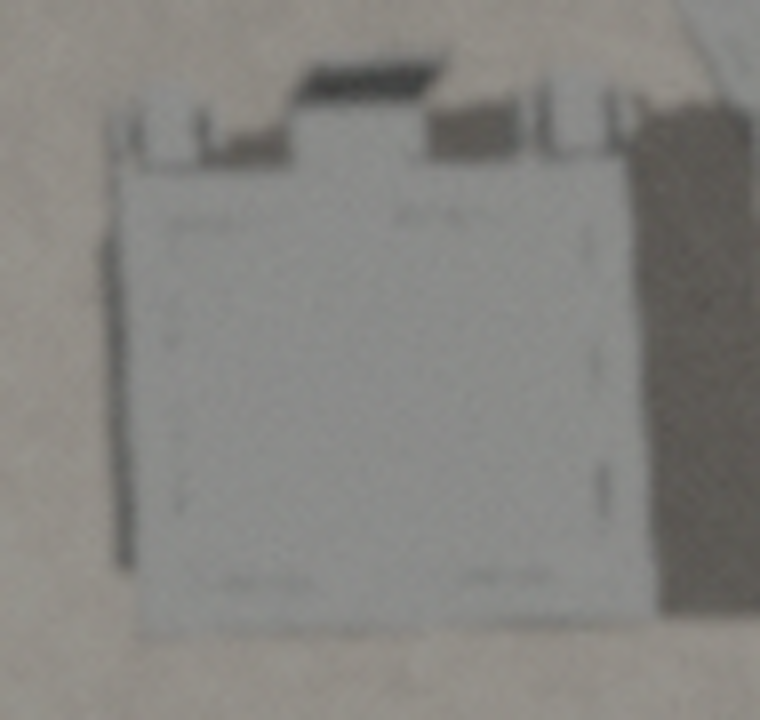

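View pics/t_rack.png

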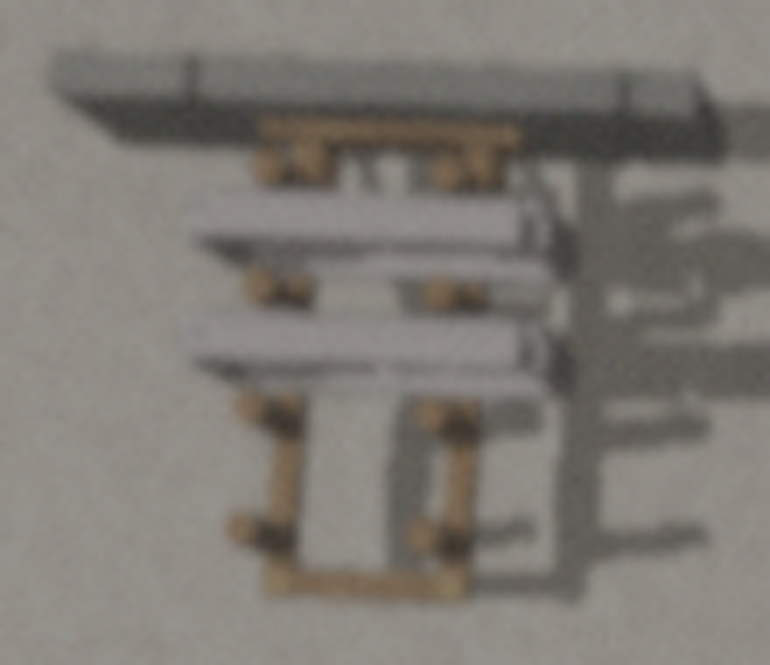

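View pics/s_rack.png

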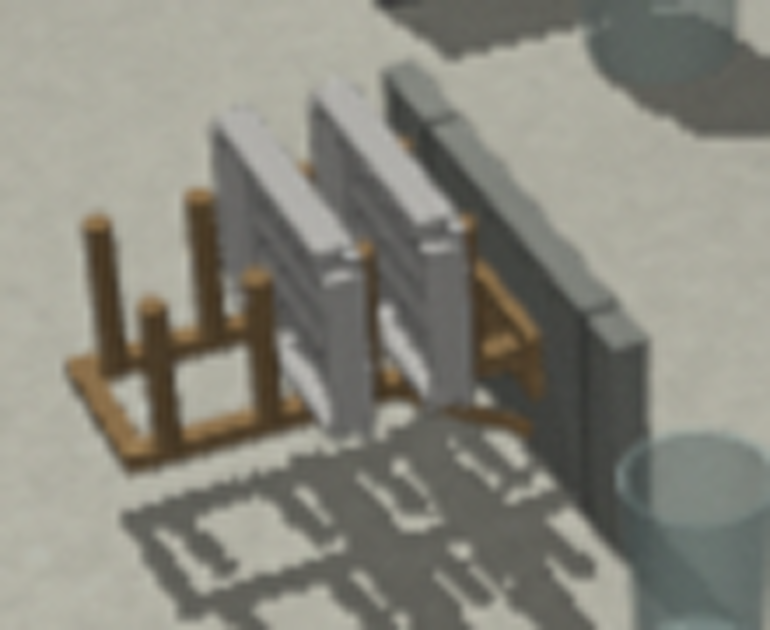

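View pics/s_tub.png

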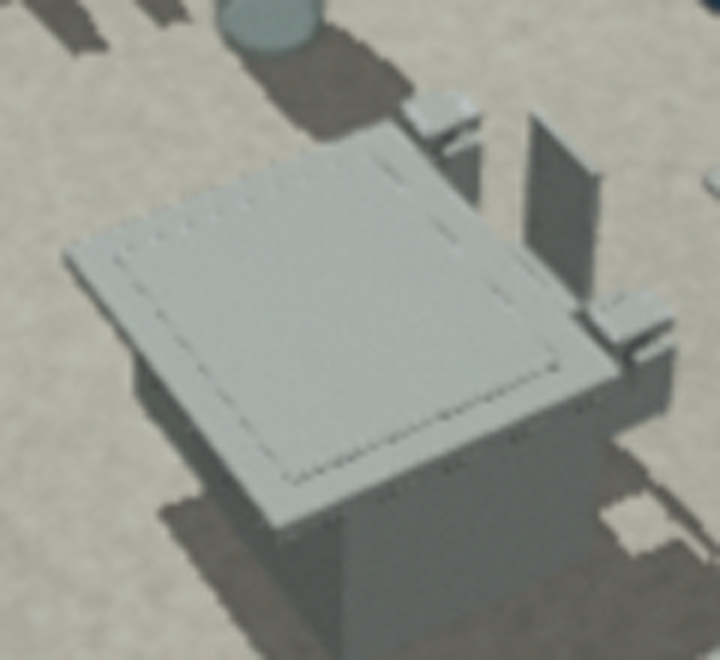

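```bash
cat > fit.py <<'E'
from h import *
from scipy.optimize import least_squares
import sys
np.set_printoptions(precision=4,suppress=True)
ct=manip.camera('top'); cs=manip.camera('side')
def px(l,x,y,s): return np.array([[x+(a+.5)/s-.5,y+(b+.5)/s-.5] for a,b in l])
def fit(model,ut,us,x0,sel_t=None):
    model=np.array(model,float)
    def w(p):
        c,s=np.cos(p[2]),np.sin(p[2]); M=np.array([[c,-s,0],[s,c,0],[0,0,1]])
        return model@M.T+[p[0],p[1],0]
    def f(p,which='b'):
        W=w(p); r=[]
        if which in'bt': r.append(proj(ct,W)[:len(ut)]-ut)
        if which in'bs': r.append(proj(cs,W)[:len(us)]-us)
        return np.concatenate(r).ravel()
    for k in 'tsb':
        q=least_squares(f,x0,args=(k,)); print(k,q.x,np.round(q.fun,1))
    return q.x
# lid corners rel hinge line
h=.089
print('lid origin, yaw')
L=[(-.0125,.075,h),(-.0125,-.075,h),(-.149,-.075,h),(-.149,.075,h)]
fit(L,px([(120,170),(630,158),(658,612),(138,635)],305,190,8),px([(395,122),(622,372),(278,525),(65,252)],230,230,6),[.6,-.22,0])
print('rack')
D=[(-.06,.03,.115),(-.06,-.03,.115),(-.02,.03,.115),(-.02,-.03,.115)]
fit(D,px([(240,527),(428,533),(255,407),(435,412)],125,180,7),px([(97,218),(152,302),(200,193),(258,272)],175,140,7),[.54,.16,0])
E
python3 fit.py
```

```text
lid origin, yaw
t [ 0.5977 -0.2303  0.045 ] [-0.2 -0.2 -0.1 -0.6  0.1  0.8  0.2 -0.1]
s [ 0.6005 -0.2308  0.0443] [-0.4 -0.7  0.7  0.3 -0.1  0.8 -0.2 -0.7]
b [ 0.5992 -0.2307  0.045 ] [ 0.  -0.8  0.  -1.3  0.3  0.2  0.3 -0.7 -0.9 -0.5  0.1  0.4 -0.7  1.
 -0.8 -0.5]
rack
t [ 0.5292  0.1786 -0.0232] [ 0.5  0.1 -0.1  0.2 -0.4 -0.3  0.   0. ]
s [ 0.5336  0.1824 -0.0203] [ 0.1  0.1  0.1 -0.2 -0.1 -0.1 -0.1  0.2]
b [ 0.5308  0.1792 -0.0217] [ 0.3 -0.6 -0.3 -0.5 -0.6 -0.9 -0.2 -0.7 -0.5  1.  -0.5  0.8 -0.6  0.8
 -0.7  1.1]
```

```bash
cat >> h.py <<'E'
YAW=0.045
H=np.array([.599,-.2305,.0845])
def toolR(zdir,ydir):
    z=np.array(zdir,float);z/=np.linalg.norm(z);y=np.array(ydir,float);y-=z*(y@z);y/=np.linalg.norm(y)
    return R.from_matrix(np.c_[np.cross(y,z),y,z])
def rows(poses,start,grip,dec=1):
    # poses list (p,R); ideal tracking
    out=[];p0,R0=start
    for p,Rr in poses:
        d=R0.inv().apply(np.array(p)-p0)*1000; rv=(R0.inv()*Rr).as_rotvec()
        d=np.round(d,dec); rv=np.round(rv,3)
        out.append(' '.join(f'{v:g}' for v in [grip,*d,*rv]))
        p0=p0+R0.apply(d/1000); R0=R0*R.from_rotvec(rv)
    for i in range(0,len(out),10): print('; '.join(out[i:i+10]),'\n')
def cur():
    o=manip.get_obs(); return np.array(o['eef_pos']),Rq(o['eef_rot'])
def lin(p1,R1,n):
    from scipy.spatial.transform import Slerp
    p0,R0=cur(); rv=(R0.inv()*R1).as_rotvec()
    return [(p0+(p1-p0)*k/n,R0*R.from_rotvec(rv*k/n)) for k in range(1,n+1)]
def pr():
    o=manip.get_obs(); np.set_printoptions(precision=4,suppress=True)
    m=Rq(o['eef_rot']).as_matrix()
    print('t',round(o['clock'],2),'p',o['eef_pos'],'y',m[:,1],'z',m[:,2],'F',o['contact_force'],'gap',round(o['finger_gap'],4),'q',o['q'])
E
python3 - <<'E'
from h import *
p0,R0=cur()
tgt=np.array([.36,-.24,.30]); n=20
r0,a0=np.hypot(*p0[:2]),np.arctan2(p0[1],p0[0]); r1,a1=np.hypot(*tgt[:2]),np.arctan2(tgt[1],tgt[0])
P=[]
for k in range(1,n+1):
    t=k/n; r=r0+(r1-r0)*t;a=a0+(a1-a0)*t
    z=p0[2]+(.33-p0[2])*min(1,t*5) if t<.7 else .33+(tgt[2]-.33)*(t-.7)/.3
    yz=1.305+(-1.526-1.305)*t
    P.append((np.array([r*np.cos(a),r*np.sin(a),z]),toolR([0,0,-1],[np.cos(yz),np.sin(yz),0])))
rows(P,(p0,R0),0,0)
E
```

```text
0 -60 -14 -29 0 0 0.142; 0 -60 -11 -29 0 0 0.141; 0 -60 -8 -29 0 0 0.142; 0 -58 -5 -28 0 0 0.141; 0 -58 -3 -0 0 0 0.142; 0 -57 -0 -0 0 0 0.141; 0 -56 2 -0 0 0 0.142; 0 -54 5 -0 0 0 0.141; 0 -54 6 -0 0 0 0.142; 0 -52 9 -0 0 0 0.141 

0 -51 11 -0 0 -0 0.142; 0 -49 13 -0 0 -0 0.142; 0 -48 14 -0 0 -0 0.141; 0 -46 16 -0 0 -0 0.142; 0 -44 18 5 0 -0 0.141; 0 -43 19 5 0 -0 0.142; 0 -41 21 5 0 -0 0.141; 0 -39 21 5 0 -0 0.142; 0 -37 23 5 0 -0 0.141; 0 -36 24 5 0 -0 0.142
```

Emit:
drive_tool --rows "0 -60 -14 -29 0 0 0.142; 0 -60 -11 -29 0 0 0.142; 0 -60 -8 -29 0 0 0.142; 0 -58 -5 -28 0 0 0.142; 0 -58 -3 0 0 0 0.142; 0 -57 0 0 0 0 0.142; 0 -56 2 0 0 0 0.142; 0 -54 5 0 0 0 0.142; 0 -54 6 0 0 0 0.142; 0 -52 9 0 0 0 0.142"

```text
clock: 2.15
eef_pos: [0.4933, 0.1838, 0.3267]
eef_rot: [0.002, 0.76, 0.65, 0.002]
contact_force: [1.1, -0.6, -0.3]
finger_gap: 0.0025
```

```bash
python3 -c "
from h import *
pr()"
```

```text
t 2.15 p [0.4933 0.1838 0.3267] y [ 0.988  -0.1543  0.0047] z [ 0.0047 -0.0002 -1.    ] F [ 1.054  -0.6034 -0.3153] gap 0.0025 q [ 0.2554 -0.2009  1.7802 -0.0014  1.5577  0.4104]
```

```bash
cat >> h.py <<'E'
F=np.array([np.cos(YAW),np.sin(YAW),0]); Lf=np.array([-np.sin(YAW),np.cos(YAW),0]); U=np.array([0,0,1.])
def pushR(a): return toolR(F*np.cos(a)-U*np.sin(a),-Lf)
E
python3 - <<'E'
from h import *
a=np.radians(35)
E=H-.149*F-.0045*U
z=F*np.cos(a)-U*np.sin(a); nrm=F*np.sin(a)+U*np.cos(a)
tip=E+.02*z-.014*nrm
pre=tip-.07*z
print(E,tip,pre)
rows(lin(pre+U*.10,pushR(a),13),cur(),0,0)
E
```

```text
[ 0.45015084 -0.23720274  0.08      ] [ 0.45849535 -0.23682698  0.05706034] [ 0.40121276 -0.23940644  0.09721069]
0 -33 -2 10 -0.05 0.061 0.097; 0 -34 1 8 -0.05 0.062 0.097; 0 -34 4 6 -0.05 0.061 0.096; 0 -34 6 4 -0.05 0.061 0.097; 0 -33 10 2 -0.05 0.062 0.097; 0 -33 13 1 -0.05 0.061 0.097; 0 -30 16 -0 -0.051 0.061 0.097; 0 -29 19 -1 -0.05 0.061 0.096; 0 -27 22 -2 -0.05 0.062 0.097; 0 -25 24 -3 -0.05 0.061 0.097 

0 -22 27 -2 -0.05 0.061 0.097; 0 -19 29 -3 -0.05 0.062 0.097; 0 -17 31 -2 -0.05 0.061 0.097
```

Emit:
drive_tool --rows "0 -33 -2 10 -0.05 0.061 0.097; 0 -34 1 8 -0.05 0.062 0.097; 0 -34 4 6 -0.05 0.061 0.096; 0 -34 6 4 -0.05 0.061 0.097; 0 -33 10 2 -0.05 0.062 0.097; 0 -33 13 1 -0.05 0.061 0.097; 0 -30 16 0 -0.051 0.061 0.097; 0 -29 19 -1 -0.05 0.061 0.096; 0 -27 22 -2 -0.05 0.062 0.097; 0 -25 24 -3 -0.05 0.061 0.097"

```text
clock: 3.4
eef_pos: [0.4173, -0.151, 0.2268]
eef_rot: [-0.003, 0.907, 0.166, 0.387]
contact_force: [0.6, -0.7, -0.8]
finger_gap: 0.0003
```

```bash
python3 - <<'E'
from h import *
pr()
pre=np.array([.4012,-.2394,.0972])
rows(lin(pre+U*.06,pushR(np.radians(35)),6),cur(),0,0)
E
```

```text
t 3.4 p [ 0.4173 -0.151   0.2268] y [ 0.303  -0.9449  0.1239] z [ 0.7017  0.1332 -0.6999] F [ 0.6263 -0.7364 -0.7913] gap 0.0003 q [-0.9191 -0.8032  2.4785  0.7669  1.1692  0.0861]
0 -14 12 4 -0.021 0.026 0.044; 0 -14 12 4 -0.02 0.025 0.044; 0 -14 13 4 -0.021 0.026 0.045; 0 -13 13 4 -0.021 0.026 0.044; 0 -12 13 4 -0.02 0.026 0.044; 0 -12 15 4 -0.021 0.025 0.044
```

```bash
cat > kin.py <<'E'
from h import *
from scipy.optimize import least_squares
S=[([1.2224,.1245,1.6517,-0.,1.3675,-.0826],[.1705,.6266,.2134],None),
([0.2554,-0.2009,1.7802,-0.0014,1.5577,0.4104],[0.4933,0.1838,0.3267],None),
([-0.9191,-0.8032,2.4785,0.7669,1.1692,0.0861],[0.4173,-0.151,0.2268],None)]
def Rx(t,ax): return R.from_rotvec(np.array(ax)*t)
X,Y,Z=[1,0,0],[0,1,0],[0,0,1]
def fk(q,k):
    a1,h,lat,L1,e,L2,Lt,la2=k
    # zero: arm up; pitch about y
    R1=Rx(q[0],Z); p=R1.apply([a1,lat,h])
    R2=R1*Rx(q[1],Y); p=p+R2.apply([0,0,L1])
    R3=R2*Rx(q[2],Y); p=p+R3.apply([e,0,L2])
    R4=R3*Rx(q[3]*k4,Z); R5=R4*Rx(q[4],Y); p=p+R5.apply([0,la2,Lt])
    R6=R5*Rx(q[5]*k6,Z)
    return p,R6
k4,k6=1,1
if __name__=='__main__':
    for q,p,_ in S:
        print(fk(q,[0]*8)[1].as_matrix()[:,1:].T.round(3))
    def f(k): return np.concatenate([fk(q,k)[0]-p for q,p,_ in S]+[1e-3*(np.array(k)-[0,.3,.05,.35,0,.35,.25,0])])
    s=least_squares(f,[0,.3,.05,.35,0,.35,.25,0]); print(s.x.round(4),s.fun.round(4))
E
python3 kin.py
```

```text
[[-0.965  0.263  0.   ]
 [-0.001 -0.002 -1.   ]]
[[ 0.154  0.988  0.001]
 [ 0.005 -0.    -1.   ]]
[[ 0.645  0.299  0.703]
 [ 0.702  0.133 -0.7  ]]
[3.000e-04 2.227e-01 5.350e-02 4.524e-01 4.200e-02 6.128e-01 2.921e-01
 1.000e-04] [ 0.     -0.      0.     -0.      0.     -0.      0.     -0.     -0.
  0.     -0.0001  0.      0.0001  0.      0.0003  0.      0.    ]
```

```bash
cat >> kin.py <<'E'
K=[3e-4,.2227,.0535,.4524,.042,.6128,.2921,1e-4]
LO=np.array([-2.61,-1.02,.03,-1.35,.32,-2.91])+.02; HI=np.array([2.61,2.33,2.71,4.49,2.68,2.91])-.02
RC=R.from_rotvec([0,0,np.pi/2])
def ik(p,Rt,q0):
    def f(q):
        a,b=fk(q,K); 
        return np.r_[(a-p)*3,((b*RCs).inv()*Rt).as_rotvec()]
    best=None
    for q in [q0]+[np.clip(np.array(q0)+np.random.randn(6)*.5,LO,HI) for _ in range(6)]:
        s=least_squares(f,np.clip(q,LO+1e-3,HI-1e-3),bounds=(LO,HI))
        if best is None or s.cost<best.cost-1e-8: best=s
        if best.cost<1e-8: break
    return best.x,np.sqrt(2*best.cost)
# const offset
p_,R_=fk(S[0][0],K); RCs=R_.inv()*toolR([0,0,-1],[np.cos(1.305),np.sin(1.305),0])
E
python3 - <<'E'
from kin import *
q0=manip.get_obs()['q']
print((R.inv(fk(q0,K)[1]*RCs)*cur()[1]).magnitude(), fk(q0,K)[0]-cur()[0])
E=H-.149*F-.0045*U
for hd in [0,-.4,.3]:
  for ad in [0,20,35,45,55,65]:
    a=np.radians(ad); f=np.cos(hd)*F+np.sin(hd)*Lf; l=np.cross(U,f)
    z=f*np.cos(a)-U*np.sin(a); nrm=f*np.sin(a)+U*np.cos(a)
    tip=E+.02*z-.014*nrm
    for nm,p in (('tip',tip),('pre',tip-.06*z),('up',H+.12*U-.01*F-0*z)):
        q,c=ik(p,toolR(z,-l),q0); print(hd,ad,nm,p.round(3),round(c,4),q.round(2))
E
```

```text
0.002107346410206691 [-3.78872967e-05 -6.59810839e-05  4.43047641e-05]
0 0 tip [ 0.47  -0.236  0.066] 0.0 [-1.13  0.29  2.5   1.95  1.44 -1.25]
0 0 pre [ 0.41  -0.239  0.066] 0.0 [-1.33  0.26  2.55  1.76  1.51 -1.25]
0 0 up [ 0.589 -0.231  0.205] 0.0 [-0.83 -0.03  2.41  2.11  1.11 -0.93]
0 20 tip [ 0.464 -0.237  0.06 ] 0.0 [-1.09 -0.06  2.55  1.7   1.04 -0.88]
0 20 pre [ 0.408 -0.239  0.081] 0.0 [-1.27 -0.22  2.63  1.51  1.15 -0.78]
0 20 up [ 0.589 -0.231  0.205] 0.0 [-0.79 -0.23  2.36  1.63  0.78 -0.44]
0 35 tip [ 0.458 -0.237  0.057] 0.0 [-1.01 -0.23  2.53  1.35  0.82 -0.47]
0 35 pre [ 0.409 -0.239  0.091] 0.0 [-1.15 -0.43  2.59  1.18  0.97 -0.35]
0 35 up [ 0.589 -0.231  0.205] 0.0 [-0.73 -0.27  2.26  1.11  0.7   0.07]
0 45 tip [ 0.454 -0.237  0.056] 0.0 [-0.94 -0.28  2.48  1.05  0.75 -0.15]
0 45 pre [ 0.412 -0.239  0.098] 0.0 [-1.05 -0.47  2.52  0.92  0.91 -0.05]
0 45 up [ 0.589 -0.231  0.205] 0.0 [-0.68 -0.25  2.17  0.77  0.74  0.39]
0 55 tip [ 0.45  -0.237  0.056] 0.0 [-0.86 -0.28  2.42  0.73  0.74  0.18]
0 55 pre [ 0.416 -0.239  0.105] 0.0 [-0.94 -0.45  2.44  0.66  0.9   0.24]

[... 2347 characters left out ...]
  1.1   1.01 -0.17]
0.3 45 tip [ 0.454 -0.236  0.056] 0.0 [-1.   -0.14  2.37  0.98  0.98 -0.38]
0.3 45 pre [ 0.414 -0.25   0.098] 0.0 [-1.11 -0.26  2.38  0.9   1.12 -0.34]
0.3 45 up [ 0.589 -0.231  0.205] 0.0 [-0.76 -0.14  2.08  0.86  0.99  0.05]
0.3 55 tip [ 0.45  -0.237  0.056] 0.0 [-0.92 -0.17  2.33  0.75  0.93 -0.14]
0.3 55 pre [ 0.418 -0.249  0.105] 0.0 [-1.   -0.29  2.33  0.69  1.07 -0.11]
0.3 55 up [ 0.589 -0.231  0.205] 0.0 [-0.69 -0.12  2.    0.62  1.02  0.26]
0.3 65 tip [ 0.446 -0.239  0.056] 0.0 [-0.83 -0.17  2.27  0.51  0.93  0.11]
0.3 65 pre [ 0.422 -0.247  0.11 ] 0.0 [-0.88 -0.29  2.27  0.47  1.06  0.13]
0.3 65 up [ 0.589 -0.231  0.205] 0.0 [-0.62 -0.08  1.92  0.41  1.08  0.45]
```

```bash
cat >> kin.py <<'E'
hd=.2; A=np.radians(35)
fh=np.cos(hd)*F+np.sin(hd)*Lf; lh=np.cross(U,fh)
zt=fh*np.cos(A)-U*np.sin(A); nt=fh*np.sin(A)+U*np.cos(A); RT=toolR(zt,-lh)
def tcp(thd,d=.02,gap=0):
    th=np.radians(thd); rad=-np.cos(th)*F+np.sin(th)*U; un=-np.sin(th)*F-np.cos(th)*U
    if thd<=35: return H+.149*rad+.0045*un+d*zt-(.010+gap)*nt
    return H+(.149-d)*rad+.0045*un-.010*nt
E
python3 - <<'E'
from kin import *
tip=tcp(0,gap=.004); pre=tip-.06*zt
print(tip,pre)
L1=lin(pre,RT,7); L2=[(pre+(tip-pre)*k/3,RT) for k in (1,2,3)]
rows(L1+L2,cur(),0,0)
q=manip.get_obs()['q']
for p,r in L1+L2: q,c=ik(p,r,q); print(c.round(4),q.round(2),end=' ')
for t in range(0,100,10):
    q,c=ik(tcp(t),RT,q); print(t,tcp(t),c.round(4),q.round(2))
E
```

```text
[ 0.45825437 -0.23517667  0.05706034] [ 0.41057297 -0.2470981   0.09147493]
0 -18 10 11 0.004 0.024 0.02; 0 -19 11 11 0.004 0.024 0.019; 0 -18 11 10 0.005 0.024 0.02; 0 -19 12 9 0.004 0.024 0.019; 0 -18 11 9 0.004 0.024 0.02; 0 -18 13 9 0.004 0.024 0.02; 0 -19 12 8 0.005 0.024 0.019; 0 0 0 20 -0 -0 0; 0 0 0 20 -0 -0 0; 0 0 0 20 -0 -0 0 

0.0 [-0.97 -0.75  2.49  0.82  1.16  0.  ] 0.0 [-1.01 -0.69  2.5   0.88  1.15 -0.08] 0.0 [-1.06 -0.62  2.51  0.93  1.14 -0.16] 0.0 [-1.1  -0.54  2.51  0.98  1.14 -0.25] 0.0 [-1.13 -0.45  2.5   1.03  1.13 -0.33] 0.0 [-1.16 -0.36  2.49  1.07  1.13 -0.42] 0.0 [-1.19 -0.26  2.47  1.12  1.13 -0.5 ] 0.0 [-1.15 -0.21  2.46  1.15  1.08 -0.52] 0.0 [-1.1  -0.17  2.45  1.19  1.04 -0.54] 0.0 [-1.06 -0.12  2.44  1.24  0.99 -0.56] 0 [ 0.46048016 -0.23462017  0.06033695] 0.0 [-1.05 -0.13  2.44  1.23  0.99 -0.55]
10 [ 0.46196088 -0.2345535   0.08627889] 0.0 [-1.05 -0.19  2.43  1.19  1.01 -0.47]
20 [ 0.46791933 -0.23428518  0.11156934] 0.0 [-1.04 -0.24  2.42  1.16  1.03 -0.4 ]
30 [ 0.47817444 -0.23382339  0.13543984] 0.0 [-1.01 -0.28  2.39  1.14  1.03 -0.33]
40 [ 0.49182621 -0.23646675  0.15578088] 0.0 [-0.99 -0.28  2.36  1.12  1.03 -0.27]
50 [ 0.50715615 -0.23577644  0.17223567] 0.0 [-0.95 -0.28  2.33  1.11  1.02 -0.22]
60 [ 0.52510765 -0.23496808  0.18577576] 0.0 [-0.92 -0.27  2.3   1.11  1.   -0.18]
70 [ 0.54513525 -0.23406623  0.19598974] 0.0 [-0.88 -0.25  2.26  1.11  0.97 -0.15]
80 [ 0.56663043 -0.23309829  0.20256726] 0.0 [-0.84 -0.22  2.22  1.11  0.94 -0.12]
90 [ 0.58894008 -0.23209368  0.20530848] 0.0 [-0.8  -0.18  2.19  1.11  0.91 -0.1 ]
```

Emit:
drive_tool --rows "0 -18 10 11 0.004 0.024 0.02; 0 -19 11 11 0.004 0.024 0.019; 0 -18 11 10 0.005 0.024 0.02; 0 -19 12 9 0.004 0.024 0.019; 0 -18 11 9 0.004 0.024 0.02; 0 -18 13 9 0.004 0.024 0.02; 0 -19 12 8 0.005 0.024 0.019; 0 0 0 0 0 0 0"

```text
clock: 4.4
eef_pos: [0.4079, -0.2538, 0.0885]
eef_rot: [-0.053, 0.879, 0.104, 0.462]
contact_force: [0.5, -0.1, 0.2]
finger_gap: 0.0005
```

```bash
python3 - <<'E'
from kin import *
pr(); tip=tcp(0,gap=.004)
rows(lin(tip,RT,4),cur(),0,0)
c=snap('wrist','w1.png'); snap('side','s1.png')
E
```

```text
t 4.4 p [ 0.4079 -0.2538  0.0885] y [ 0.2324 -0.9726  0.0031] z [ 0.8007  0.1895 -0.5683] F [ 0.4616 -0.0685  0.1696] gap 0.0005 q [-1.2099 -0.2437  2.4709  1.1291  1.1259 -0.5185]
0 1 -2 15 0.003 -0.002 -0.001; 0 1 -1 16 0.002 -0.001 -0.001; 0 1 -2 15 0.003 -0.002 -0.001; 0 2 -1 16 0.002 -0.001 -0
```

View pics/s1.png

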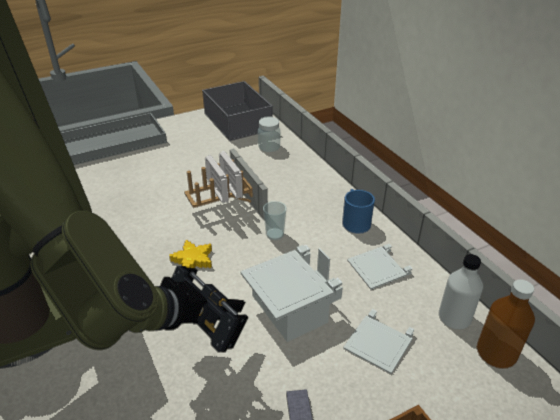

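View pics/w1.png

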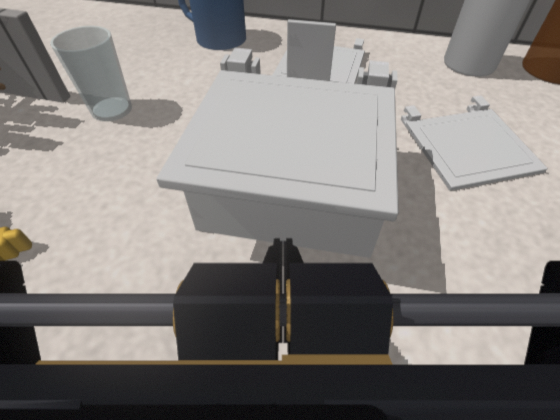

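The tip (wrist view 285, 240) is in front of the tub, below the middle of the lip. Next I insert it.

Emit:
drive_tool --rows "0 1 -2 15 0.003 -0.002 -0.001; 0 1 -1 16 0.002 -0.001 -0.001; 0 1 -2 15 0.003 -0.002 -0.001; 0 2 -1 16 0.002 -0.001 0"

```text
clock: 5.0
eef_pos: [0.461, -0.239, 0.0658]
eef_rot: [-0.047, 0.88, 0.115, 0.459]
contact_force: [-1.6, -1.0, -0.2]
finger_gap: 0.0002
```

```bash
python3 - <<'E'
from kin import *
pr(); print(tcp(0,gap=.004)); 
rows([(tcp(t),RT) for t in np.arange(2,38,3.5)],cur(),0,1)
E
```

```text
t 5.0 p [ 0.461  -0.239   0.0658] y [ 0.2446 -0.9694  0.0232] z [ 0.7972  0.1874 -0.5738] F [-1.6282 -1.0034 -0.1502] gap 0.0002 q [-1.0553 -0.1406  2.4349  1.231   0.9858 -0.5583]
[ 0.4583 -0.2352  0.0571]
0 0.2 -4.4 0.5 0.012 0 0.02; 0 7.6 0.1 -4.9 -0 0 0; 0 7.9 0.1 -4.5 -0 0 0; 0 8.2 0.3 -4 -0 0 0; 0 8.4 0.4 -3.6 -0 0 0; 0 8.5 0.5 -3 -0 0 0; 0 8.8 0.6 -2.5 -0 0 0; 0 8.8 0.7 -1.9 -0 0 0; 0 9 0.8 -1.4 -0 0 0; 0 9 0.9 -0.9 -0 0 0 

0 8.2 4.2 -0.6 -0 0 0
```

Emit:
drive_tool --rows "0 0.2 -4.4 0.5 0.012 0 0.02; 0 7.6 0.1 -4.9 0 0 0; 0 7.9 0.1 -4.5 0 0 0; 0 8.2 0.3 -4 0 0 0; 0 8.4 0.4 -3.6 0 0 0; 0 8.5 0.5 -3 0 0 0; 0 8.8 0.6 -2.5 0 0 0"

```text
clock: 5.88
eef_pos: [0.4721, -0.2335, 0.1269]
eef_rot: [-0.054, 0.88, 0.111, 0.459]
contact_force: [0.6, -0.5, -0.1]
finger_gap: 0.0007
```

```bash
python3 - <<'E'
from kin import *
pr(); snap('side','s2.png')
for t in range(10,40,3): print(t,tcp(t))
E
```

```text
t 5.88 p [ 0.4721 -0.2335  0.1269] y [ 0.2456 -0.9693  0.0076] z [ 0.7959  0.1972 -0.5725] F [ 0.5503 -0.5212 -0.1274] gap 0.0007 q [-1.0248 -0.2714  2.4089  1.1486  1.0311 -0.3615]
10 [ 0.462  -0.2346  0.0863]
13 [ 0.4633 -0.2345  0.094 ]
16 [ 0.465  -0.2344  0.1016]
19 [ 0.4671 -0.2343  0.1091]
22 [ 0.4696 -0.2342  0.1165]
25 [ 0.4725 -0.2341  0.1237]
28 [ 0.4758 -0.2339  0.1308]
31 [ 0.4794 -0.2338  0.1377]
34 [ 0.4834 -0.2336  0.1444]
37 [ 0.4878 -0.2366  0.1503]
```

View pics/s2.png

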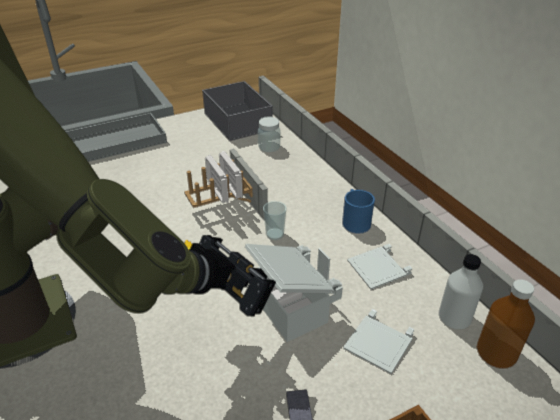

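The lid is coming up, at about 27° now, with the finger under its lip at (265, 290). I'll keep going.

```bash
python3 - <<'E'
from kin import *
rows([(tcp(t),RT) for t in np.arange(30,80,4)],cur(),0,1)
E
```

```text
0 8.7 1.1 0.3 0.003 -0.003 0.01; 0 10.4 1 -1 -0 0 -0; 0 9.1 4.3 -0.5 -0 0 -0; 0 8.9 1.1 0.4 -0 0 -0; 0 8.9 1.2 1 -0 0 -0; 0 8.7 1.3 1.6 -0 0 -0; 0 8.7 1.4 2.2 -0 0 -0; 0 8.4 1.4 2.8 -0 0 -0; 0 8.2 1.5 3.4 -0 0 -0; 0 8 1.6 4 -0 0 -0 

0 7.6 1.6 4.5 -0 0 -0; 0 7.3 1.7 5 -0 0 -0; 0 6.9 1.7 5.5 -0 0 -0
```

Emit:
drive_tool --rows "0 8.7 1.1 0.3 0.003 -0.003 0.01; 0 10.4 1 -1 0 0 0; 0 9.1 4.3 -0.5 0 0 0; 0 8.9 1.1 0.4 0 0 0; 0 8.9 1.2 1 0 0 0; 0 8.7 1.3 1.6 0 0 0; 0 8.7 1.4 2.2 0 0 0; 0 8.4 1.4 2.8 0 0 0; 0 8.2 1.5 3.4 0 0 0; 0 8 1.6 4 0 0 0"

```text
clock: 7.18
eef_pos: [0.5412, -0.234, 0.196]
eef_rot: [-0.058, 0.881, 0.108, 0.458]
contact_force: [-0.6, 1.0, -1.4]
finger_gap: 0.0001
```

```bash
python3 - <<'E'
from kin import *
pr(); snap('side','s3.png')
for t in range(58,80,3): print(t,tcp(t))
rows([(tcp(t),RT) for t in np.arange(72,104,4)],cur(),0,1)
E
```

```text
t 7.17 p [ 0.5412 -0.234   0.196 ] y [ 0.2425 -0.9701 -0.003 ] z [ 0.7938  0.2002 -0.5743] F [-0.5939  0.9663 -1.4472] gap 0.0001 q [-0.8837 -0.2589  2.2646  1.1032  0.9786 -0.1451]
58 [ 0.5213 -0.2351  0.1833]
61 [ 0.527  -0.2349  0.187 ]
64 [ 0.5329 -0.2346  0.1903]
67 [ 0.5389 -0.2343  0.1933]
70 [ 0.5451 -0.2341  0.196 ]
73 [ 0.5515 -0.2338  0.1984]
76 [ 0.5579 -0.2335  0.2004]
79 [ 0.5644 -0.2332  0.2021]
0 4.5 1.4 5.6 -0.001 -0 -0.002; 0 7.1 1.7 5.2 -0 -0 0; 0 6.7 1.8 5.8 -0 -0 0; 0 6.3 1.7 6.2 -0 -0 0; 0 5.8 1.8 6.7 -0 -0 0; 0 5.3 1.8 7 -0 -0 0; 0 4.8 1.8 7.4 -0 -0 0; 0 4.3 1.8 7.8 -0 -0 0
```

View pics/s3.png

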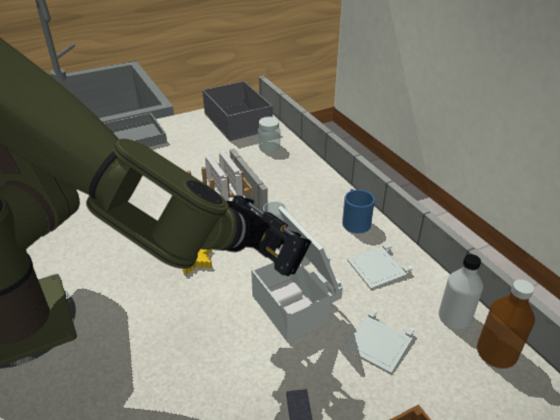

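Emit:
drive_tool --rows "0 4.5 1.4 5.6 0 0 0; 0 7.1 1.7 5.2 0 0 0; 0 6.7 1.8 5.8 0 0 0; 0 6.3 1.7 6.2 0 0 0; 0 4 1.2 5 0 0 0; 0 2.5 1 4 0 0 0; 0 2.5 1 4 0 0 0; 0 0 0 0 0 0 0"

```text
clock: 8.22
eef_pos: [0.5954, -0.2315, 0.2041]
eef_rot: [-0.058, 0.88, 0.108, 0.458]
contact_force: [0.5, -0.2, 0.4]
finger_gap: 0.0003
```

```bash
python3 - <<'E'
from kin import *
pr(); snap('side','s4.png')
for t in range(76,102,3): print(t,tcp(t))
a=cv2.imread('pics/s4.png'); cv2.imwrite('pics/s4c.png',cv2.resize(a[180:330,200:380],None,fx=4,fy=4))
E
```

```text
t 8.22 p [ 0.5954 -0.2315  0.2041] y [ 0.243  -0.97   -0.0029] z [ 0.7942  0.2007 -0.5735] F [ 0.4576 -0.2243  0.4231] gap 0.0003 q [-0.7895 -0.1686  2.1756  1.1174  0.9019 -0.1007]
76 [ 0.5579 -0.2335  0.2004]
79 [ 0.5644 -0.2332  0.2021]
82 [ 0.571  -0.2329  0.2034]
85 [ 0.5777 -0.2326  0.2044]
88 [ 0.5844 -0.2323  0.2051]
91 [ 0.5912 -0.232   0.2054]
94 [ 0.5979 -0.2317  0.2053]
97 [ 0.6047 -0.2314  0.2049]
100 [ 0.6114 -0.2311  0.2041]
```

View pics/s4c.png

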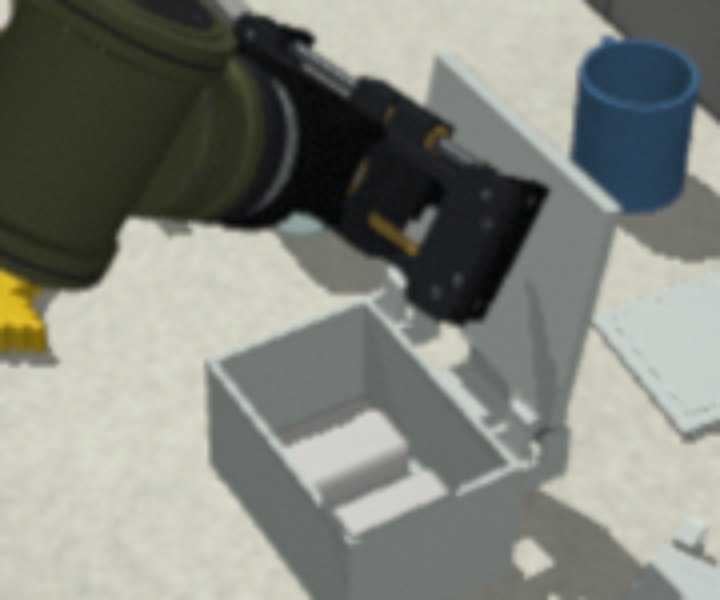

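Emit:
drive_tool --rows "0 1.5 1 4 0 0 0; 0 1.5 1 4 0 0 0; 0 0 0 0 0 0 0; 0 0 0 0 0 0 0"

```text
clock: 8.78
eef_pos: [0.604, -0.2316, 0.2016]
eef_rot: [-0.058, 0.88, 0.108, 0.458]
contact_force: [0.3, -0.4, -0.2]
finger_gap: -0.0001
```

```bash
cat > lidang.py <<'E'
from kin import *
import sys
def lidcorners(thd):
    th=np.radians(thd); rad=-np.cos(th)*F+np.sin(th)*U; un=-np.sin(th)*F-np.cos(th)*U
    return np.array([H+.149*rad+s*.0045*un+l*.075*Lf for s in(1,-1) for l in (1,-1)])
if __name__=='__main__':
    pr(); tag=sys.argv[1]
    for n in ('side','top'):
        c=snap(n,tag+n+'.png'); a=cv2.imread('pics/'+tag+n+'.png')
        for t in (90,95,100): print(n,t,proj(c,lidcorners(t)).round(1).tolist())
        x,y=(250,150) if n=='side' else (300,150)
        cv2.imwrite('pics/'+tag+n+'c.png',cv2.resize(a[y:y+120,x:x+120],None,fx=5,fy=5,interpolation=cv2.INTER_CUBIC))
E
python3 lidang.py a
```

```text
t 8.78 p [ 0.604  -0.2316  0.2016] y [ 0.2424 -0.9702 -0.0032] z [ 0.7942  0.2003 -0.5737] F [ 0.3083 -0.4483 -0.2307] gap -0.0001 q [-0.7763 -0.1484  2.1627  1.1239  0.8876 -0.1018]
side 90 [[299.1, 195.6], [341.9, 236.4], [302.8, 194.3], [345.8, 234.8]]
side 95 [[304.5, 193.8], [347.6, 234.2], [308.1, 192.8], [351.4, 233.0]]
side 100 [[309.7, 192.5], [353.1, 232.5], [313.2, 191.9], [356.7, 231.6]]
top 90 [[324.1, 194.6], [395.9, 192.4], [324.0, 190.4], [395.6, 188.2]]
top 95 [[323.9, 188.5], [395.4, 186.3], [323.6, 184.4], [395.1, 182.2]]
top 100 [[323.5, 182.6], [394.9, 180.4], [323.3, 178.7], [394.4, 176.5]]
```

View pics/asidec.png

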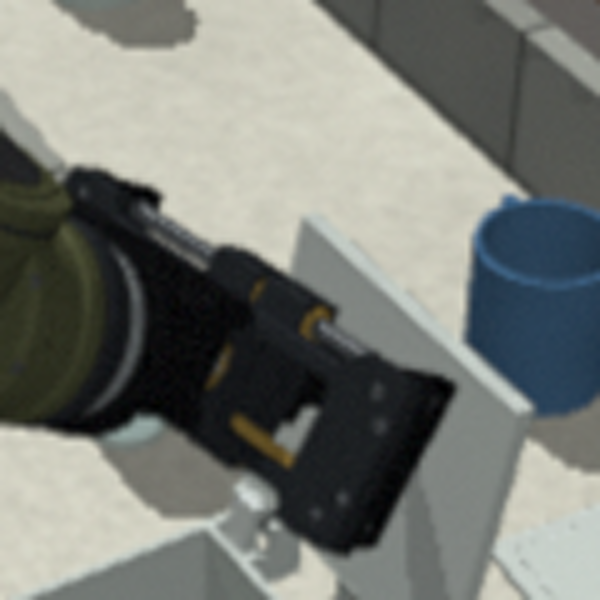

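View pics/atopc.png

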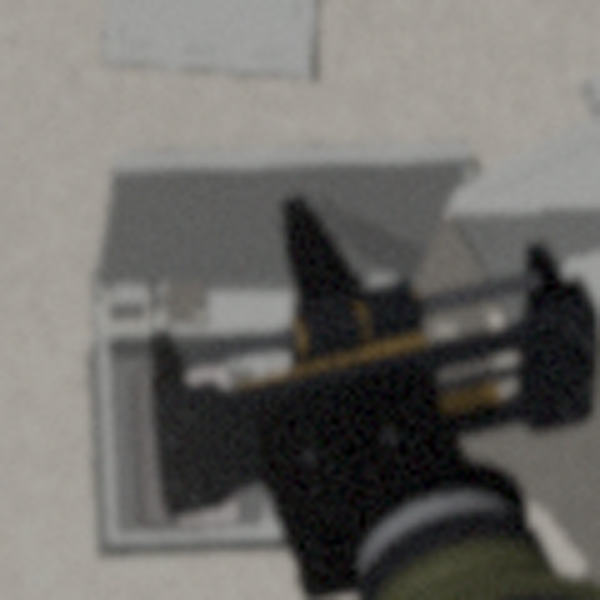

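The lid leans back about 98° on its stop (side-view top corners 311,193 and 354,232). The finger is no longer touching it. I'll back off and regrasp from above.

```bash
cat >> kin.py <<'E'
def lidpose(thd,r,o=None,lift=0):
    # TCP at radius r from hinge along lid, tool along lid, y=+F-ish
    th=np.radians(thd); rad=-np.cos(th)*F+np.sin(th)*U
    return H+r*rad+lift*U, toolR(-rad,F)
E
python3 - <<'E'
from kin import *
p0,R0=cur()
A1=p0-.06*zt
pg,Rg=lidpose(98,.149+.05)
print(pg)
P=[(p0-.03*zt,R0),(A1,R0)]
n=10; rv=(R0.inv()*Rg).as_rotvec(); print(rv)
B=A1+np.array([-.03,0,.12])
for k in range(1,n+1):
    t=k/n; s=(1-t)**2*A1+2*t*(1-t)*(A1+[-.02,0,.15])+t*t*pg
    P.append((s,R0*R.from_rotvec(rv*t)))
q=manip.get_obs()['q']
for p,r in P: q,c=ik(p,r,q); print(p.round(3),c.round(4),q.round(2))
q,c=ik(*lidpose(98,.114),q); print(c,q)
rows(P,cur(),100,0)
E
```

```text
[ 0.62666741 -0.22925413  0.28156335]
[ 0.76441819 -0.89593655 -1.21024596]
[ 0.58  -0.238  0.219] 0.0 [-0.82 -0.21  2.18  1.09  0.95 -0.08]
[ 0.556 -0.244  0.236] 0.0 [-0.87 -0.26  2.2   1.06  1.01 -0.06]
[ 0.553 -0.243  0.264] 0.0 [-0.86 -0.25  2.1   0.92  1.12 -0.04]
[ 0.553 -0.243  0.286] 0.0 [-0.84 -0.22  2.    0.79  1.21 -0.05]
[ 0.554 -0.242  0.303] 0.0 [-0.8  -0.18  1.91  0.68  1.3  -0.08]
[ 0.558 -0.241  0.315] 0.0 [-0.76 -0.14  1.82  0.57  1.38 -0.11]
[ 0.564 -0.24   0.322] 0.0 [-0.71 -0.09  1.74  0.47  1.45 -0.16]
[ 0.572 -0.238  0.324] 0.0 [-0.65 -0.03  1.66  0.36  1.5  -0.21]
[ 0.582 -0.237  0.321] 0.0 [-0.59  0.03  1.59  0.26  1.55 -0.26]
[ 0.595 -0.234  0.313] 0.0 [-0.53  0.09  1.53  0.15  1.58 -0.32]
[ 0.61  -0.232  0.3  ] 0.0 [-0.47  0.15  1.48  0.05  1.6  -0.38]
[ 0.627 -0.229  0.282] 0.0 [-0.4   0.21  1.44 -0.06  1.61 -0.45]
6.093186990974397e-13 [-0.41168982  0.2315873   1.56215782 -0.06245737  1.47547613 -0.4467571 ]
100 -0 -0 -30 0 0 0; 100 -0 -0 -30 0 0 0; 100 21 -1 -18 0.076 -0.09 -0.121; 100 17 0 -15 0.077 -0.089 -0.121; 100 13 2 -11 0.076 -0.09 -0.121; 100 10 3 -7 0.077 -0.089 -0.121; 100 8 4 -3 0.076 -0.09 -0.121; 100 6 6 1 0.077 -0.09 -0.121; 100 5 8 6 0.076 -0.089 -0.121; 100 4 10 10 0.076 -0.09 -0.121 

100 3 14 14 0.077 -0.089 -0.121; 100 3 18 17 0.076 -0.09 -0.121
```

Emit:
drive_tool --rows "0 0 0 -30 0 0 0; 50 0 0 -30 0 0 0; 100 21 -1 -18 0.076 -0.09 -0.121; 100 17 0 -15 0.077 -0.089 -0.121; 100 13 2 -11 0.076 -0.09 -0.121; 100 10 3 -7 0.077 -0.089 -0.121; 100 8 4 -3 0.076 -0.09 -0.121; 100 6 6 1 0.077 -0.09 -0.121; 100 5 8 6 0.076 -0.089 -0.121"

```text
clock: 10.0
eef_pos: [0.5786, -0.2372, 0.3226]
eef_rot: [-0.057, 0.804, 0.583, 0.104]
contact_force: [0.1, 0.1, -0.7]
finger_gap: 0.0751
```

```bash
python3 - <<'E'
from kin import *
pr(); 
p,r=lidpose(98,.149+.06)
rows(lin(p,r,4),cur(),100,0)
E
```

```text
t 10.0 p [ 0.5786 -0.2372  0.3226] y [ 0.949  -0.3139  0.03  ] z [ 0.1009  0.2121 -0.972 ] F [ 0.0582  0.1426 -0.6963] gap 0.0751 q [-0.5846  0.0271  1.5868  0.2347  1.5618 -0.2749]
100 4 11 9 0.052 -0.063 -0.086; 100 3 12 9 0.053 -0.063 -0.086; 100 3 12 7 0.052 -0.063 -0.085; 100 2 13 7 0.053 -0.063 -0.086
```

Emit:
drive_tool --rows "100 4 11 9 0.052 -0.063 -0.086; 100 3 12 9 0.053 -0.063 -0.086; 100 3 12 7 0.052 -0.063 -0.085; 100 2 13 7 0.053 -0.063 -0.086; 100 0 0 0 0 0 0"

```text
clock: 10.62
eef_pos: [0.6317, -0.2277, 0.2904]
eef_rot: [-0.048, 0.684, 0.726, -0.055]
contact_force: [-0.1, 0.3, -0.3]
finger_gap: 0.0951
```

```bash
python3 lidang.py b; python3 - <<'E'
from kin import *
c=snap('wrist','w2.png')
a,b=lidpose(98,.114); 
rows(lin(a,b,6),cur(),100,0)
E
```

```text
t 10.62 p [ 0.6317 -0.2277  0.2904] y [ 0.9876  0.0578 -0.1458] z [-0.1452 -0.0146 -0.9893] F [-0.0779  0.3363 -0.2883] gap 0.0951 q [-0.3957  0.2217  1.419  -0.0696  1.6298 -0.4542]
side 90 [[299.1, 195.6], [341.9, 236.4], [302.8, 194.3], [345.8, 234.8]]
side 95 [[304.5, 193.8], [347.6, 234.2], [308.1, 192.8], [351.4, 233.0]]
side 100 [[309.7, 192.5], [353.1, 232.5], [313.2, 191.9], [356.7, 231.6]]
top 90 [[324.1, 194.6], [395.9, 192.4], [324.0, 190.4], [395.6, 188.2]]
top 95 [[323.9, 188.5], [395.4, 186.3], [323.6, 184.4], [395.1, 182.2]]
top 100 [[323.5, 182.6], [394.9, 180.4], [323.3, 178.7], [394.4, 176.5]]
100 0 -0 16 -0.001 0.002 0.002; 100 0 -1 16 -0 0.001 0.001; 100 1 -0 16 -0.001 0.002 0.002; 100 -0 -0 16 -0.001 0.001 0.002; 100 -0 -1 16 -0 0.002 0.001; 100 -0 -0 16 -0.001 0.001 0.002
```

View pics/bsidec.png

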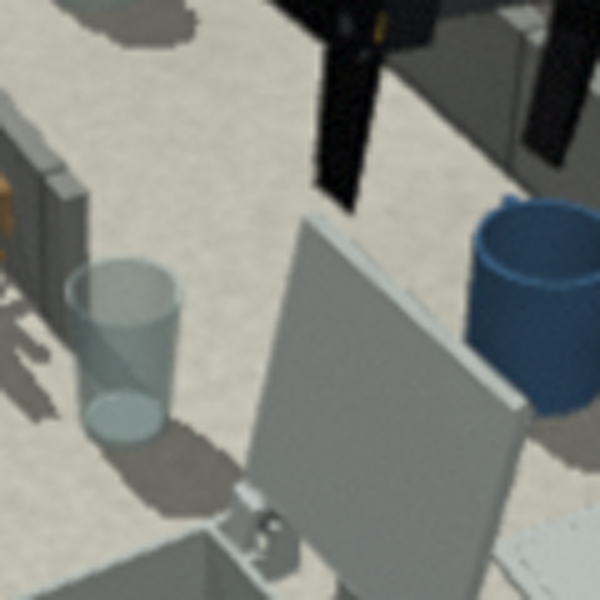

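View pics/w2.png

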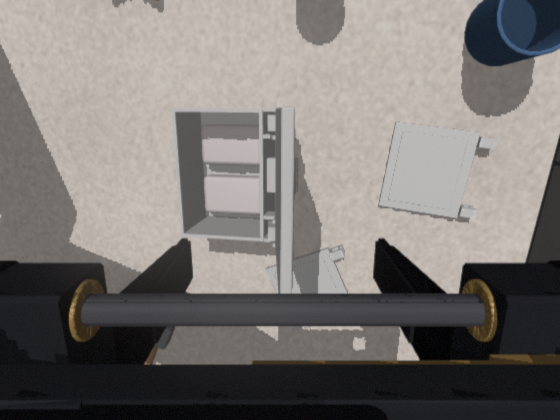

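The lid stays leaning and its edge (column 285) is centred between the fingertips (187 and 378). Next I descend and grip.

Emit:
drive_tool --rows "100 0 0 16 0 0 0; 100 0 -1 16 0 0 0; 100 0 0 16 0 0 0; 100 0 0 16 0 0 0; 100 0 0 15 0 0 0; 100 0 0 14 0 0 0; 100 0 0 0 0 0 0"

```text
clock: 11.65
eef_pos: [0.6127, -0.2327, 0.1936]
eef_rot: [-0.047, 0.687, 0.723, -0.054]
contact_force: [0.0, -1.1, 0.0]
finger_gap: 0.0953
```

```bash
python3 - <<'E'
from kin import *
pr(); print(lidpose(98,.114)[0],lidpose(99,.114)[0])
E
```

```text
t 11.65 p [ 0.6127 -0.2327  0.1936] y [ 0.9884  0.0495 -0.1438] z [-0.1433 -0.0134 -0.9896] F [ 0.0094 -1.0584  0.0089] gap 0.0953 q [-0.4137  0.2318  1.5685 -0.0703  1.468  -0.4525]
[ 0.6148 -0.2298  0.1974] [ 0.6168 -0.2297  0.1971]
```

Emit:
drive_tool --rows "100 0 2.5 -2 0 0 0; 0 0 0 0 0 0 0; 0 0 0 0 0 0 0; 0 0 0 0 0 0 0; 0 0 0 0 0 0 0; 0 0 0 0 0 0 0; 0 0 0 0 0 0 0; 0 0 0 0 0 0 0"

```text
clock: 12.65
eef_pos: [0.6173, -0.233, 0.1983]
eef_rot: [-0.045, 0.687, 0.723, -0.054]
contact_force: [0.1, -0.7, -0.1]
finger_gap: 0.0305
```

```bash
python3 lidang.py c
```

```text
t 12.65 p [ 0.6173 -0.233   0.1983] y [ 0.989   0.0496 -0.1394] z [-0.1388 -0.0154 -0.9902] F [ 0.1009 -0.6929 -0.1302] gap 0.0305 q [-0.4114  0.2351  1.5564 -0.0701  1.472  -0.4509]
side 90 [[299.1, 195.6], [341.9, 236.4], [302.8, 194.3], [345.8, 234.8]]
side 95 [[304.5, 193.8], [347.6, 234.2], [308.1, 192.8], [351.4, 233.0]]
side 100 [[309.7, 192.5], [353.1, 232.5], [313.2, 191.9], [356.7, 231.6]]
top 90 [[324.1, 194.6], [395.9, 192.4], [324.0, 190.4], [395.6, 188.2]]
top 95 [[323.9, 188.5], [395.4, 186.3], [323.6, 184.4], [395.1, 182.2]]
top 100 [[323.5, 182.6], [394.9, 180.4], [323.3, 178.7], [394.4, 176.5]]
```

View pics/csidec.png

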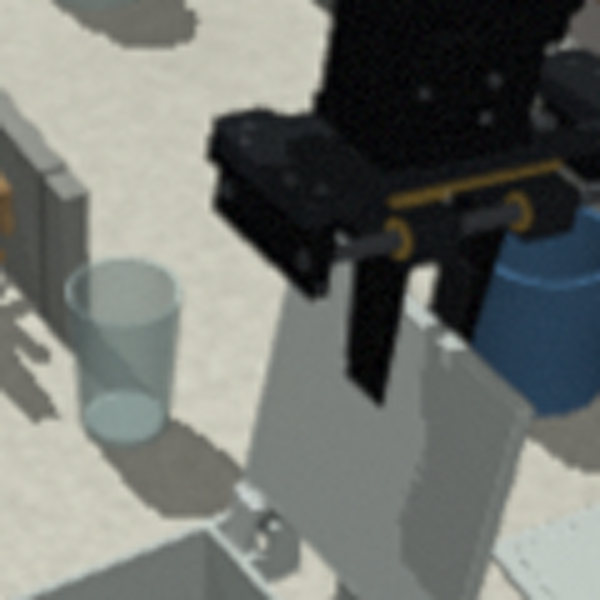

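Emit:
drive_tool --rows "0 0 0 0 0 0 0; 0 0 0 0 0 0 0; 0 0 0 0 0 0 0; 0 0 0 0 0 0 0; 0 0 0 0 0 0 0"

```text
clock: 13.38
eef_pos: [0.6155, -0.2331, 0.1983]
eef_rot: [-0.047, 0.687, 0.723, -0.055]
contact_force: [-2.1, -0.1, 1.6]
finger_gap: 0.009
```

```bash
python3 lidang.py d; python3 - <<'E'
from kin import *
p,Rr=cur(); z=Rr.as_matrix()[:,2]; rad=-z
ang=np.degrees(np.arctan2(rad@U,-(rad@F))); rel=p-H
print('tool angle',ang, 'rel angle',np.degrees(np.arctan2(rel@U,-(rel@F))),np.linalg.norm(rel))
# rotate lid to 94 about the hinge then lift
def about(d,q,c=H):
    rr=R.from_rotvec(-Lf*np.radians(d)) ; return c+rr.apply(p-c), rr*Rr
for s in (1,-1): print(about(s*4,0)[1].as_matrix()[:,2])
E
```

```text
t 13.38 p [ 0.6155 -0.2331  0.1983] y [ 0.9883  0.0492 -0.1443] z [-0.1437 -0.0151 -0.9895] F [-2.0687 -0.085   1.5937] gap 0.009 q [-0.4118  0.2346  1.5573 -0.0718  1.4763 -0.4509]
side 90 [[299.1, 195.6], [341.9, 236.4], [302.8, 194.3], [345.8, 234.8]]
side 95 [[304.5, 193.8], [347.6, 234.2], [308.1, 192.8], [351.4, 233.0]]
side 100 [[309.7, 192.5], [353.1, 232.5], [313.2, 191.9], [356.7, 231.6]]
top 90 [[324.1, 194.6], [395.9, 192.4], [324.0, 190.4], [395.6, 188.2]]
top 95 [[323.9, 188.5], [395.4, 186.3], [323.6, 184.4], [395.1, 182.2]]
top 100 [[323.5, 182.6], [394.9, 180.4], [323.3, 178.7], [394.4, 176.5]]
tool angle 98.30009003246789 rel angle 98.16862399088917 0.1149768567474515
[-0.07451347 -0.01199219 -0.9971479 ]
[-0.21242021 -0.01820218 -0.97700887]
```

View pics/dsidec.png

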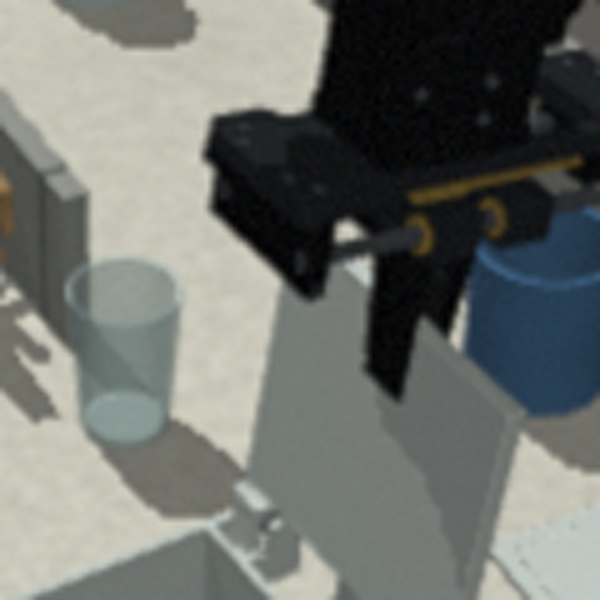

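Gripped, with the gap at exactly 9.0 mm. The tool angle (98.3°) agrees with the lid angle. Next I swing it to about 93° about the hinge and lift.

```bash
python3 - <<'E'
from kin import *
p,Rr=cur()
def ab(d):
    rr=R.from_rotvec(-Lf*np.radians(d)); return H+rr.apply(p-H), rr*Rr
P=[ab(1.7),ab(3.4),ab(5)]
P.append(P[-1])
for k in range(1,6): P.append((P[3][0]+U*.012*k,P[3][1]))
q=manip.get_obs()['q']
for a,b in P: q,c=ik(a,b,q); print(a.round(4),round(c,4),end=' ')
rows(P,cur(),0,1)
E
```

```text
[ 0.6121 -0.2333  0.1987] 0.0 [ 0.6087 -0.2334  0.199 ] 0.0 [ 0.6055 -0.2336  0.1993] 0.0 [ 0.6055 -0.2336  0.1993] 0.0 [ 0.6055 -0.2336  0.2113] 0.0 [ 0.6055 -0.2336  0.2233] 0.0 [ 0.6055 -0.2336  0.2353] 0.0 [ 0.6055 -0.2336  0.2473] 0.0 [ 0.6055 -0.2336  0.2593] 0.0 0 0 -3.4 0.1 -0.03 -0 0; 0 0 -3.4 0 -0.029 -0 0.001; 0 0 -3.2 0.1 -0.028 -0 -0; 0 0 -0 -0 -0 -0 -0; 0 -0 -0.7 -12 -0 -0 -0; 0 -0.1 -0.7 -12 -0 -0 -0; 0 -0.1 -0.7 -12 -0 -0 -0; 0 -0.1 -0.7 -12 -0 -0 -0; 0 -0.1 -0.7 -11.9 -0 -0 -0
```

Emit:
drive_tool --rows "0 0 -3.4 0.1 -0.03 0 0; 0 0 -3.4 0 -0.029 0 0; 0 0 -3.2 0.1 -0.028 0 0; 0 0 0 0 0 0 0; 0 0 -0.7 -8 0 0 0"

```text
clock: 14.1
eef_pos: [0.6045, -0.2333, 0.2064]
eef_rot: [-0.015, 0.689, 0.724, -0.021]
contact_force: [0.2, 0.1, -1.5]
finger_gap: 0.0088
```

```bash
python3 - <<'E'
from kin import *
pr(); p,Rr=cur(); z=Rr.as_matrix()[:,2]; print(np.degrees(np.arctan2(-z@U,(z@F))))
d=Rr.inv().apply(U*12); print(d)
E
```

```text
t 14.1 p [ 0.6045 -0.2333  0.2064] y [ 0.9975  0.0499 -0.0501] z [-0.0496 -0.0097 -0.9987] F [ 0.2365  0.0607 -1.4519] gap 0.0088 q [-0.4376  0.1518  1.634  -0.0303  1.3968 -0.4819]
92.86718937239945
[ -0.0869  -0.6007 -11.9846]
```

Emit:
drive_tool --rows "0 0 -0.6 -12 0 0 0; 0 0 -0.6 -12 0 0 0; 0 0 -0.6 -12 0 0 0; 0 0 -0.6 -12 0 0 0; 0 0 -1 -20 0 0 0; 0 0 -1 -20 0 0 0; 0 0 0 0 0 0 0"

```text
clock: 14.98
eef_pos: [0.6065, -0.2329, 0.3042]
eef_rot: [-0.012, 0.689, 0.725, -0.019]
contact_force: [-0.2, 0.0, -1.3]
finger_gap: 0.0089
```

```bash
python3 lidang.py e
```

```text
t 14.97 p [ 0.6065 -0.2329  0.3042] y [ 0.9978  0.0505 -0.044 ] z [-0.0435 -0.0121 -0.999 ] F [-0.1871  0.0291 -1.3168] gap 0.0089 q [-0.436   0.1071  1.5201 -0.0294  1.5487 -0.4857]
side 90 [[299.1, 195.6], [341.9, 236.4], [302.8, 194.3], [345.8, 234.8]]
side 95 [[304.5, 193.8], [347.6, 234.2], [308.1, 192.8], [351.4, 233.0]]
side 100 [[309.7, 192.5], [353.1, 232.5], [313.2, 191.9], [356.7, 231.6]]
top 90 [[324.1, 194.6], [395.9, 192.4], [324.0, 190.4], [395.6, 188.2]]
top 95 [[323.9, 188.5], [395.4, 186.3], [323.6, 184.4], [395.1, 182.2]]
top 100 [[323.5, 182.6], [394.9, 180.4], [323.3, 178.7], [394.4, 176.5]]
```

View pics/eside.png

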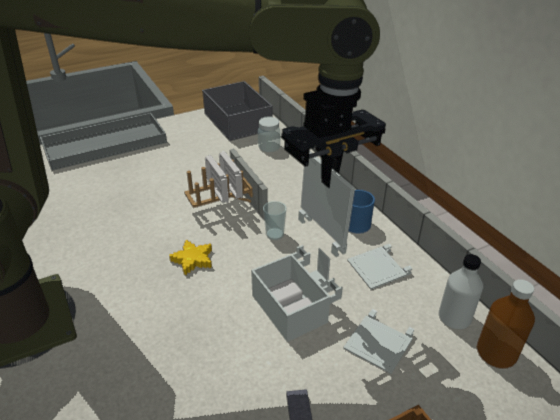

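The lid is off its pins and held upright. I'm carrying it to above the slot.

```bash
cat >> kin.py <<'E'
YR=-.0217; RF=np.array([np.cos(YR),np.sin(YR),0]); RL=np.array([-np.sin(YR),np.cos(YR),0])
SL=np.array([.5308,.1792,.055])-.04*RF
RD=toolR(-U,RF)
def slot(h,dx=0,dy=0): return SL+RF*dx+RL*(-.0033+dy)+U*(.1025+h)
E
python3 - <<'E'
from kin import *
print(slot(0))
P=lin(slot(.18),RD,12)
q=manip.get_obs()['q']
for a,b in P: q,c=ik(a,b,q); print(a.round(3),q.round(2),round(c,4))
rows(P,cur(),0,0)
E
```

```text
[0.49073781 0.17676871 0.1575    ]
[ 0.596 -0.198  0.304] [-0.39  0.06  1.57 -0.03  1.55 -0.44] 0.0
[ 0.586 -0.164  0.307] [-0.35  0.02  1.61 -0.02  1.55 -0.39] 0.0
[ 0.577 -0.13   0.31 ] [-0.3  -0.02  1.65 -0.02  1.55 -0.34] 0.0
[ 0.567 -0.096  0.313] [-0.25 -0.06  1.68 -0.01  1.56 -0.28] 0.0
[ 0.558 -0.062  0.316] [-0.2  -0.1   1.71 -0.01  1.56 -0.22] 0.0
[ 0.548 -0.028  0.319] [-0.14 -0.13  1.73 -0.01  1.57 -0.16] 0.0
[0.539 0.006 0.322] [-0.09 -0.15  1.75 -0.01  1.57 -0.09] 0.0
[0.529 0.04  0.325] [-0.02 -0.18  1.76 -0.    1.57 -0.03] 0.0
[0.519 0.074 0.328] [ 0.04 -0.19  1.77 -0.    1.58  0.04] 0.0
[0.51  0.109 0.331] [ 0.11 -0.2   1.77 -0.    1.58  0.12] 0.0
[0.5   0.143 0.334] [ 0.17 -0.21  1.77  0.    1.58  0.19] 0.0
[0.491 0.177 0.337] [ 0.24 -0.21  1.77  0.    1.58  0.26] 0.0
0 35 -8 -3 -0.004 0.001 0.006; 0 34 -8 -3 -0.004 0.001 0.006; 0 34 -8 -3 -0.004 0 0.006; 0 35 -9 -3 -0.004 0.001 0.006; 0 34 -9 -3 -0.004 0.001 0.006; 0 34 -9 -3 -0.004 0.001 0.006; 0 35 -9 -2 -0.004 0.001 0.006; 0 34 -9 -3 -0.004 0 0.006; 0 34 -10 -3 -0.004 0.001 0.006; 0 34 -9 -3 -0.004 0.001 0.006 

0 34 -10 -3 -0.003 0.001 0.006; 0 34 -10 -3 -0.004 0.001 0.007
```

Emit:
drive_tool --rows "0 25 -8 -5 -0.004 0.001 0.006; 0 34 -8 -5 -0.004 0.001 0.006; 0 34 -8 -5 -0.004 0 0.006; 0 35 -9 -3 -0.004 0.001 0.006; 0 34 -9 -3 -0.004 0.001 0.006; 0 34 -9 -3 -0.004 0.001 0.006; 0 35 -9 -2 -0.004 0.001 0.006; 0 34 -9 -3 -0.004 0 0.006; 0 34 -10 -3 -0.004 0.001 0.006; 0 25 -9 0 -0.004 0.001 0.006"

```text
clock: 16.32
eef_pos: [0.504, 0.0984, 0.322]
eef_rot: [-0.012, 0.713, 0.701, -0.009]
contact_force: [0.1, -0.5, -1.5]
finger_gap: 0.0089
```

```bash
python3 - <<'E'
from kin import *
pr()
rows(lin(slot(.15),RD,4),cur(),0,0)
E
```

```text
t 16.32 p [0.504  0.0984 0.322 ] y [ 0.9994 -0.0156 -0.0293] z [-0.0292  0.0037 -0.9996] F [ 0.147  -0.5144 -1.4982] gap 0.0089 q [ 0.0847 -0.2081  1.7942  0.0062  1.5843  0.1003]
0 20 -4 4 -0.007 -0.001 0.002; 0 19 -3 4 -0.008 -0.001 0.001; 0 20 -4 3 -0.007 -0 0.002; 0 19 -3 4 -0.007 -0.001 0.001
```

Emit:
drive_tool --rows "0 20 -4 4 -0.007 -0.001 0.002; 0 19 -3 4 -0.008 -0.001 0.001; 0 20 -4 3 -0.007 0 0.002; 0 19 -3 4 -0.007 -0.001 0.001; 0 0 0 0 0 0 0; 0 0 0 0 0 0 0"

```text
clock: 17.08
eef_pos: [0.4867, 0.1796, 0.2998]
eef_rot: [-0.003, 0.714, 0.7, -0.005]
contact_force: [-0.1, 0.7, -2.0]
finger_gap: 0.0087
```

```bash
python3 - <<'E'
from kin import *
pr(); print(slot(.15))
for n in('side','top','wrist'):
    snap(n,'f'+n+'.png')
a=cv2.imread('pics/fside.png'); cv2.imwrite('pics/fsc.png',cv2.resize(a[80:220,160:300],None,fx=4,fy=4,interpolation=cv2.INTER_CUBIC))
E
```

```text
t 17.07 p [0.4867 0.1796 0.2998] y [ 0.9998 -0.0187 -0.0109] z [-0.011  -0.0032 -0.9999] F [-0.1193  0.6643 -2.0386] gap 0.0087 q [ 0.2502 -0.2018  1.825  -0.0003  1.5298  0.2689]
[0.4907 0.1768 0.3075]
```

View pics/fsc.png

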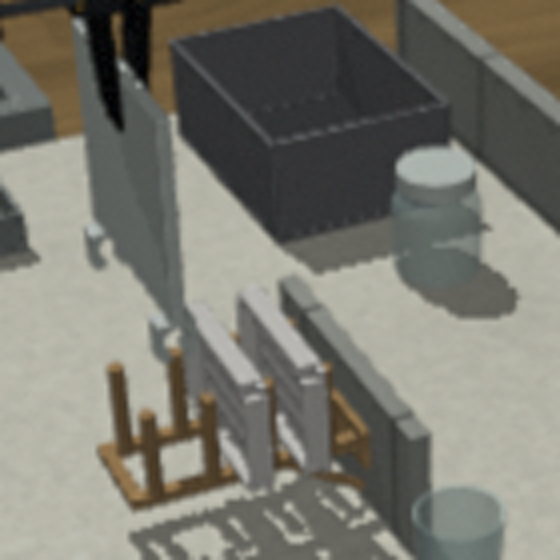

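View pics/fwrist.png

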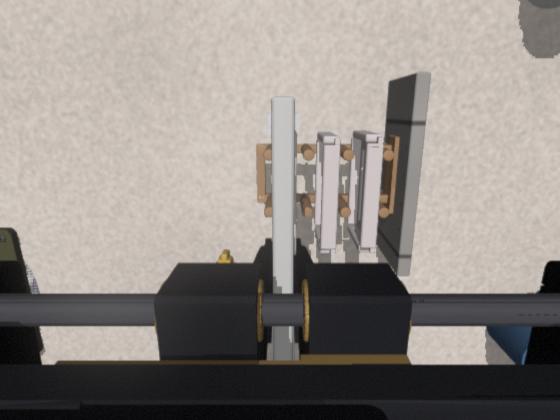

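```bash
python3 - <<'E'
from kin import *
p,Rr=cur(); c=manip.camera('wrist'); 
M=np.eye(4); M[:3,:3]=Rr.as_matrix(); M[:3,3]=p; T=M@np.array(c['hand_eye'])
O=np.array([.5308,.1792,0])
im=c['color'][:,:,::-1].copy()
for x in (-.06,-.02,.02,.06):
    for y in(.03,-.03):
        for z,col in((.115,(0,0,255)),(.055,(255,0,0))):
            u=proj(c,O+RF*x+RL*y+U*z,T)[0]; cv2.circle(im,(int(u[0]*1),int(u[1])),1,col,-1)
cv2.imwrite('pics/g.png',cv2.resize(im[110:280,230:430],None,fx=4,fy=4,interpolation=cv2.INTER_CUBIC))
E
```

```text
(no output)
```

View pics/g.png

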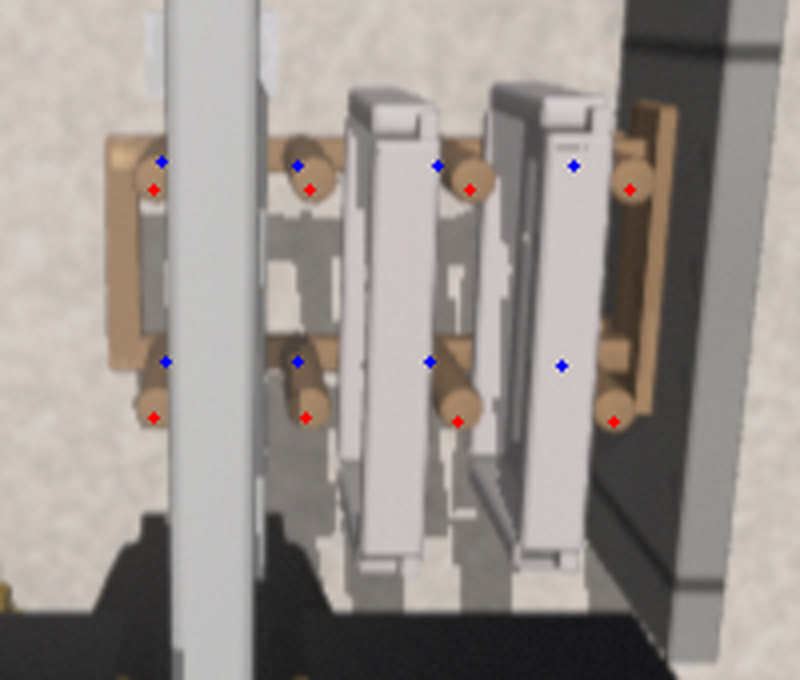

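Predicted dowel tops match the picture to about 3 mm, the rack being about 2 mm further to +y. Centring and lowering.

```bash
python3 - <<'E'
from kin import *
rows(lin(slot(.08,dy=.002),RD,5),cur(),0,1)
E
```

```text
0 -0.1 0.9 12.6 -0.002 0.001 0; 0 -0.1 0.8 12.6 -0.002 0 0.001; 0 -0.1 0.8 12.6 -0.002 0.001 0; 0 -0.1 0.8 12.6 -0.002 0 0.001; 0 -0.1 0.8 12.6 -0.002 0.001 0
```

Emit:
drive_tool --rows "0 0 1.2 12 -0.002 0.001 0; 0 0 1.2 12 -0.002 0 0.001; 0 0 0.8 12 -0.002 0.001 0; 0 0 0.8 11 -0.002 0 0.001; 0 0 0.8 8 -0.002 0.001 0; 0 0 0 0 0 0 0"

```text
clock: 18.02
eef_pos: [0.4915, 0.1783, 0.2402]
eef_rot: [-0.0, 0.715, 0.699, -0.001]
contact_force: [0.2, 0.3, 0.1]
finger_gap: 0.0089
```

```bash
python3 - <<'E'
from kin import *
pr(); print(slot(.08,dy=.002))
for n in('side','top'): snap(n,'h'+n+'.png')
a=cv2.imread('pics/hside.png'); cv2.imwrite('pics/hsc.png',cv2.resize(a[100:230,160:300],None,fx=5,fy=5,interpolation=cv2.INTER_CUBIC))
rows(lin(slot(.01,dy=.002),RD,6),cur(),0,1)
E
```

```text
t 18.02 p [0.4915 0.1783 0.2402] y [ 0.9997 -0.0231 -0.0013] z [-0.0013 -0.0003 -1.    ] F [0.1558 0.2618 0.0694] gap 0.0089 q [ 0.2452 -0.1752  1.9006  0.      1.4175  0.2683]
[0.4908 0.1788 0.2375]
0 0.1 -0.2 12.3 0 -0 -0; 0 0 -0.2 12.3 0 -0 -0; 0 0.1 -0.2 12.3 0 -0 -0.001; 0 0 -0.2 12.4 0 -0 0; 0 0.1 -0.2 12.3 0 -0 -0; 0 0 -0.2 12.3 0 -0 -0
```

View pics/hsc.png

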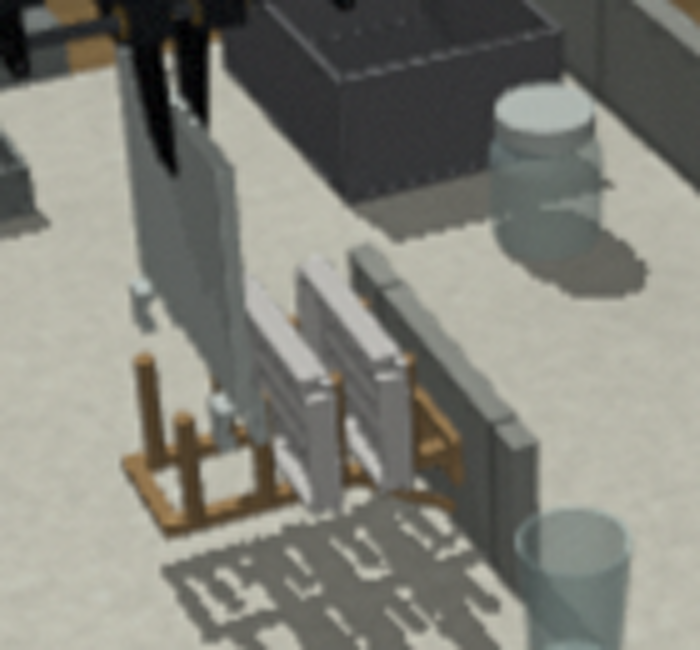

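Emit:
drive_tool --rows "0 0 -0.2 12 0 0 0; 0 0 -0.2 12 0 0 0; 0 0 -0.2 12 0 0 0; 0 0 -0.2 12 0 0 0; 0 0 -0.2 8 0 0 0; 0 0 0 4 0 0 0; 0 0 0 0 0 0 0"

```text
clock: 19.0
eef_pos: [0.491, 0.1785, 0.1773]
eef_rot: [0.0, 0.715, 0.699, 0.0]
contact_force: [-0.9, -0.5, -1.8]
finger_gap: 0.0089
```

```bash
python3 - <<'E'
from kin import *
pr(); print(slot(0,dy=.002))
for n in('side','top'): snap(n,'i'+n+'.png')
a=cv2.imread('pics/iside.png'); cv2.imwrite('pics/isc.png',cv2.resize(a[100:230,160:300],None,fx=5,fy=5,interpolation=cv2.INTER_CUBIC))
E
```

```text
t 19.0 p [0.491  0.1785 0.1773] y [ 0.9997 -0.0229  0.0008] z [ 0.0008  0.0002 -1.    ] F [-0.8869 -0.4703 -1.8207] gap 0.0089 q [ 0.2459 -0.1352  1.9718  0.      1.3042  0.2689]
[0.4908 0.1788 0.1575]
```

View pics/isc.png

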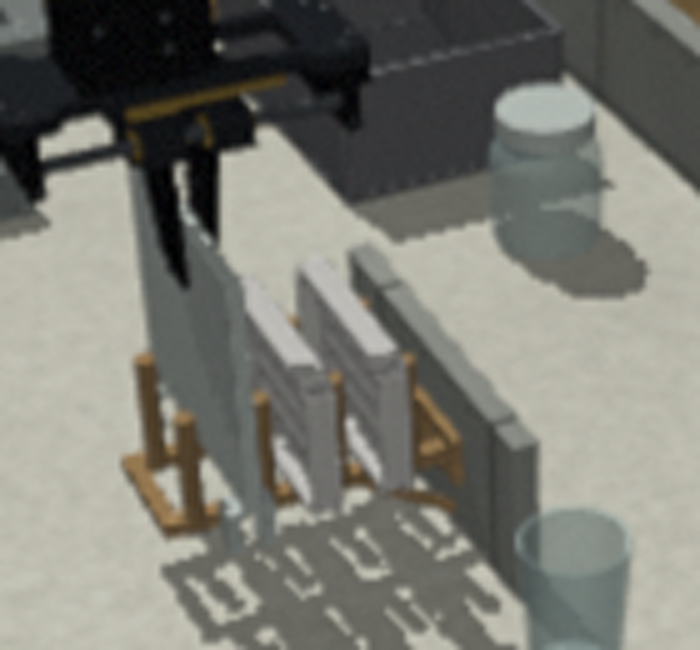

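The lid is in the slot between the front and second dowel pairs. It has about 20 mm left to the bars.

Emit:
drive_tool --rows "0 0 0 7 0 0 0; 0 0 0 5 0 0 0; 0 0 0 3 0 0 0; 0 0 0 2 0 0 0; 0 0 0 0 0 0 0; 0 0 0 0 0 0 0"

```text
clock: 19.85
eef_pos: [0.492, 0.1788, 0.1608]
eef_rot: [0.001, 0.715, 0.699, 0.002]
contact_force: [-0.0, 0.3, -1.3]
finger_gap: 0.0088
```

Emit:
drive_tool --rows "0 0 0 2 0 0 0; 0 0 0 2 0 0 0; 0 0 0 0 0 0 0"

```text
clock: 20.23
eef_pos: [0.4929, 0.1792, 0.1593]
eef_rot: [0.001, 0.715, 0.699, 0.003]
contact_force: [-0.8, 0.6, -0.7]
finger_gap: 0.0086
```

Emit:
drive_tool --rows "0 0 0 2 0 0 0; 0 0 0 2 0 0 0; 0 0 0 0 0 0 0"

```text
clock: 20.6
eef_pos: [0.4938, 0.1798, 0.1592]
eef_rot: [0.002, 0.715, 0.699, 0.004]
contact_force: [0.5, 0.0, -1.9]
finger_gap: 0.009
```

Emit:
drive_tool --rows "0 0 -1 4 0 0 0; 0 0 0 4 0 0 0"

```text
clock: 20.85
eef_pos: [0.4951, 0.1813, 0.1585]
eef_rot: [0.002, 0.715, 0.699, 0.007]
contact_force: [-6.9, -1.1, 19.3]
finger_gap: 0.009
```

```bash
python3 - <<'E'
from kin import *
for i in range(3):
    pr(); snap('side','j.png')
a=cv2.imread('pics/j.png'); cv2.imwrite('pics/jsc.png',cv2.resize(a[100:230,160:300],None,fx=5,fy=5,interpolation=cv2.INTER_CUBIC))
E
```

```text
t 20.85 p [0.4951 0.1813 0.1585] y [ 0.9996 -0.0234  0.0125] z [ 0.0127  0.0059 -0.9999] F [-6.8789 -1.1002 19.2981] gap 0.009 q [ 0.2476 -0.1167  1.9878  0.0028  1.2568  0.2702]
t 20.9 p [0.495  0.1812 0.1586] y [ 0.9997 -0.0234  0.0122] z [ 0.0123  0.0058 -0.9999] F [-6.9748 -0.5955 18.4761] gap 0.009 q [ 0.2476 -0.1167  1.9878  0.0027  1.2572  0.2702]
t 20.95 p [0.4949 0.1812 0.1585] y [ 0.9997 -0.0234  0.0119] z [ 0.0121  0.0058 -0.9999] F [-6.7209 -0.6518 17.4991] gap 0.0091 q [ 0.2476 -0.1168  1.9878  0.0028  1.2574  0.2701]
```

View pics/jsc.png

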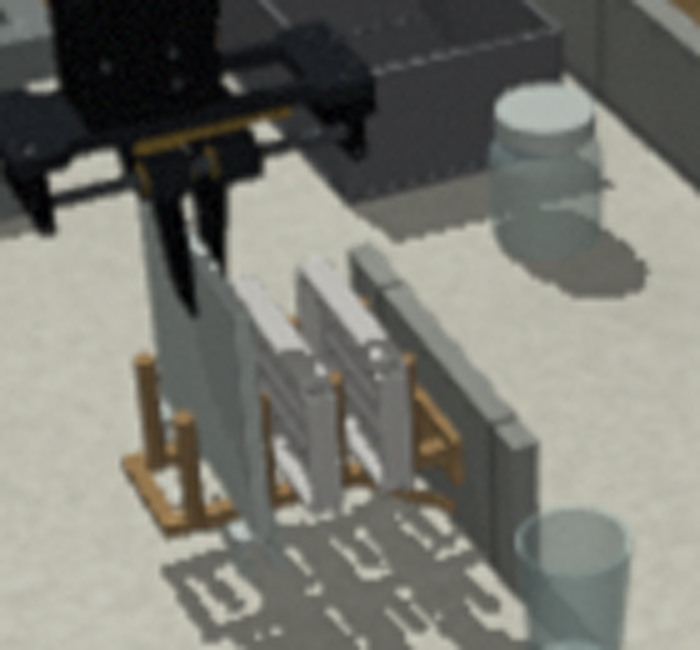

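The lid is seated: 19 N at TCP z 0.1585 against 0.1575 expected. I'll ease the pressure and lean it gently onto the second dowel pair so it doesn't tip when released.

Emit:
drive_tool --rows "0 0 0 -1 0 0 0; 0 0 2 0 0.02 0 0; 0 0 2 0 0.02 0 0; 0 0 2 0 0.02 0 0; 0 0 0 0 0 0 0"

```text
clock: 21.62
eef_pos: [0.5014, 0.1812, 0.1587]
eef_rot: [-0.021, 0.715, 0.698, -0.016]
contact_force: [-1.2, 0.9, 2.6]
finger_gap: 0.0087
```

```bash
python3 - <<'E'
from kin import *
pr()
E
```

```text
t 21.62 p [0.5014 0.1812 0.1587] y [ 0.9983 -0.0234 -0.0527] z [-0.0526  0.0078 -0.9986] F [-1.1961  0.9377  2.6044] gap 0.0087 q [ 0.235  -0.0618  1.9371  0.0205  1.3157  0.2529]
```

Emit:
drive_tool --rows "0 0 2.2 0 0.02 0 0; 0 0 2.2 0 0.02 0 0; 0 0 2.2 0 0.02 0 0; 0 0 0 0 0 0 0"

```text
clock: 22.12
eef_pos: [0.5062, 0.181, 0.1583]
eef_rot: [-0.047, 0.714, 0.698, -0.041]
contact_force: [-2.9, 0.3, 3.4]
finger_gap: 0.009
```

```bash
python3 - <<'E'
from kin import *
pr(); snap('side','k.png')
a=cv2.imread('pics/k.png'); cv2.imwrite('pics/ksc.png',cv2.resize(a[100:230,160:300],None,fx=5,fy=5,interpolation=cv2.INTER_CUBIC))
E
```

```text
t 22.12 p [0.5062 0.181  0.1583] y [ 0.992  -0.0223 -0.1239] z [-0.1237  0.009  -0.9923] F [-2.9195  0.2524  3.3577] gap 0.009 q [ 0.2238 -0.0056  1.8863  0.0369  1.38    0.2375]
```

View pics/ksc.png

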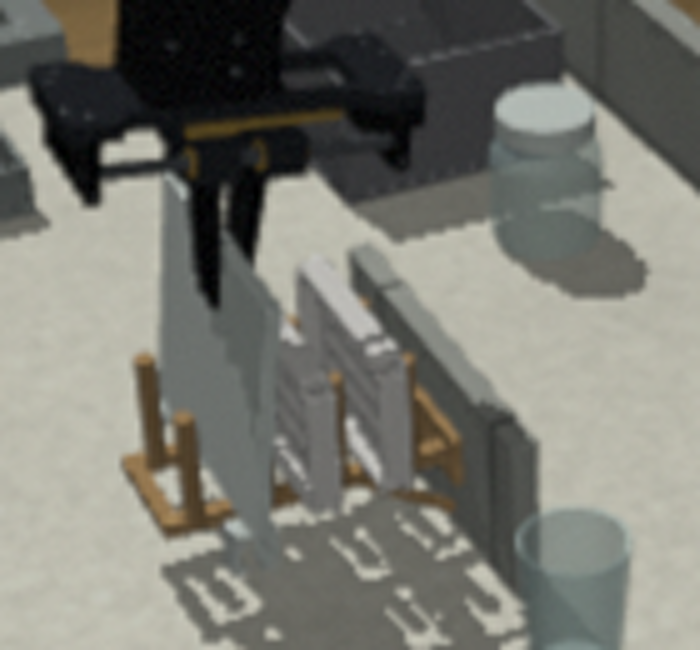

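The lid leans 7° on the second dowel pair, gently. Releasing with a small opening.

Emit:
drive_tool --rows "16 0 0 0 0 0 0; 25 0 0 0 0 0 0; 32 0 0 0 0 0 0; 32 0 0 0 0 0 0; 32 0 0 0 0 0 0"

```text
clock: 22.8
eef_pos: [0.5076, 0.1808, 0.1572]
eef_rot: [-0.045, 0.714, 0.698, -0.039]
contact_force: [0.1, -0.7, -0.5]
finger_gap: 0.0304
```

```bash
python3 - <<'E'
from kin import *
pr(); snap('side','l.png')
a=cv2.imread('pics/l.png'); cv2.imwrite('pics/lsc.png',cv2.resize(a[100:230,160:300],None,fx=5,fy=5,interpolation=cv2.INTER_CUBIC))
E
```

```text
t 22.8 p [0.5076 0.1808 0.1572] y [ 0.9927 -0.0225 -0.1188] z [-0.1186  0.0089 -0.9929] F [ 0.0541 -0.7475 -0.508 ] gap 0.0304 q [ 0.2235 -0.0051  1.8874  0.0356  1.3735  0.2376]
```

View pics/lsc.png

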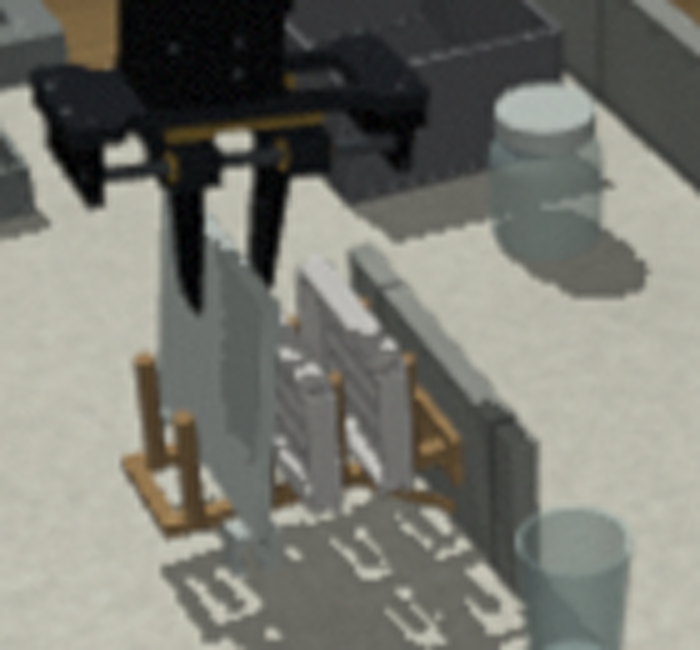

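The lid stayed where it was, and the fingers are clear on both sides. I'm withdrawing straight along the fingers.

Emit:
drive_tool --rows "32 0 0 -8 0 0 0; 32 0 0 -14 0 0 0; 32 0 0 -20 0 0 0; 32 0 0 -30 0 0 0; 32 0 0 -40 0 0 0; 32 0 0 -40 0 0 0; 32 0 0 0 0 0 0"

```text
clock: 23.72
eef_pos: [0.5278, 0.1796, 0.3218]
eef_rot: [-0.043, 0.714, 0.698, -0.036]
contact_force: [-0.6, 0.4, 0.2]
finger_gap: 0.0308
```

```bash
python3 - <<'E'
from kin import *
pr()
c=snap('side','m.png'); a=cv2.imread('pics/m.png'); cv2.imwrite('pics/msc.png',cv2.resize(a[100:230,160:300],None,fx=5,fy=5,interpolation=cv2.INTER_CUBIC))
O=np.array([.5308,.1812,0])
for t in (0,4,7,10):
    r=np.radians(t); b=O-.04*RF+.005*RF+.055*U; up=np.cos(r)*U+np.sin(r)*RF; nf=np.cos(r)*RF-np.sin(r)*U
    print(t,(proj(c,[b+.1365*up+s*.0045*nf+l*.075*RL for s in(-1,1) for l in(1,-1)])-[160,100]).round(1).tolist())
p,Rr=cur(); w=snap('wrist','mw.png')
ct=snap('top','mt.png')
for t in ['lid','dish_a','beaker','star_mold','mug']: print(t,[(np.round(d['centre'],3),round(d['conf'],2)) for d in manip.find_in(t,ct)][:4])
for t in ['lid','dish_a','beaker']: print(t,[(np.round(d['centre'],3),round(d['conf'],2)) for d in manip.find_in(t,c)][:4])
E
```

```text
t 23.73 p [0.5278 0.1796 0.3218] y [ 0.9936 -0.0224 -0.1108] z [-0.1106  0.0106 -0.9938] F [-0.5874  0.3952  0.176 ] gap 0.0308 q [ 0.2139 -0.0588  1.6627  0.0339  1.6438  0.2375]
0 [[26.5, 35.8], [47.0, 64.0], [29.8, 35.1], [50.6, 63.1]]
4 [[30.0, 35.0], [50.8, 63.1], [33.3, 34.5], [54.3, 62.4]]
7 [[32.6, 34.6], [53.6, 62.5], [36.0, 34.2], [57.1, 62.0]]
10 [[35.3, 34.2], [56.4, 62.1], [38.6, 34.0], [59.9, 61.8]]
lid [(array([0.497, 0.146, 0.136]), 0.84), (array([ 0.77, -0.22,  0.01]), 0.73)]
dish_a [(array([0.531, 0.148, 0.135]), 0.8), (array([0.569, 0.16 , 0.139]), 0.61)]
beaker [(array([0.624, 0.008, 0.039]), 0.92)]
star_mold [(array([0.393, 0.013, 0.024]), 0.9)]
mug [(array([ 0.838, -0.054,  0.037]), 0.64)]
lid [(array([0.498, 0.161, 0.128]), 0.91), (array([ 0.768, -0.223,  0.009]), 0.91), (array([ 0.636, -0.408,  0.01 ]), 0.66), (array([0.393, 0.006, 0.02 ]), 0.21)]
dish_a [(array([0.528, 0.126, 0.095]), 0.69), (array([0.575, 0.154, 0.106]), 0.62), (array([0.496, 0.162, 0.126]), 0.36)]
beaker []
```

View pics/msc.png

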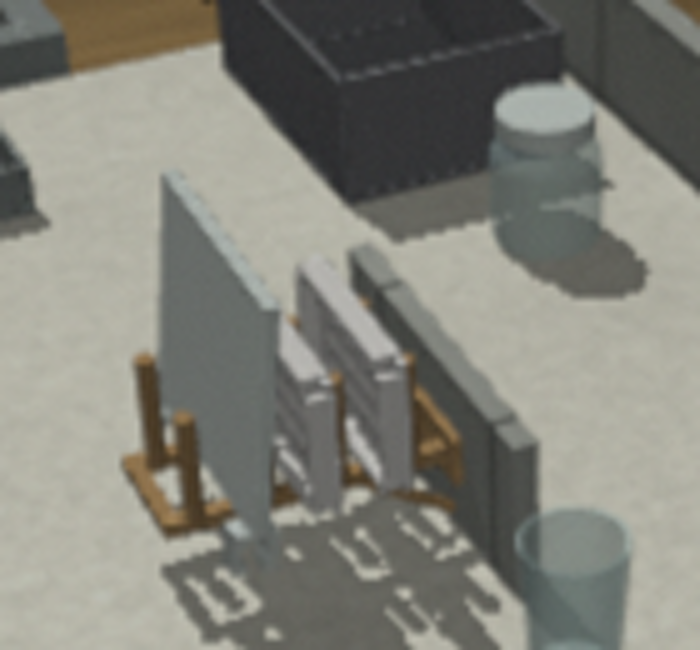

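View pics/mw.png

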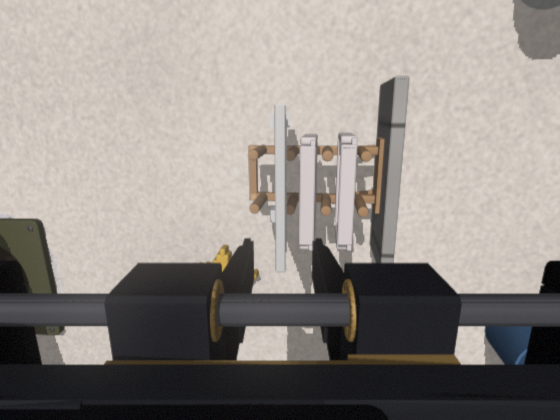

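The lid stands in the front slot. Its top corners (crop 32.6,35 and 55,61.5) fit a 7° lean, and it is parallel to the dishes and centred. The arm is clear, so I'm handing in.

```bash
python3 -c "
from plant import manip
print(manip.job_done())"
```

```text
the job is handed in; nothing more can be done
None
```

The lid is standing in the rack's front slot and the job is handed in, at about 24 s of the 61 s allowed. No verdict was reported.

**What I did:** I pushed the lid up with closed fingers under its lip until it leaned on the stop at about 98°. I regripped its top edge from above (finger gap 9 mm), turned it to about 93° and lifted it straight off the pins. I then carried it to the rack and lowered it until it touched the bars (about 19 N). Before opening the fingers and backing straight out, I leaned it gently against the second pair of dowels.

**Last checks:**
- **Lid:** it leans about 7°, parallel to the dishes, and sits within about 10 mm of the slot's centre. It touched down 1 mm from the expected height. It did not shift on release.
- **Other things:** the star mold, beaker and mug were found within about 4 mm of where they started. The soap dishes look unmoved in the pictures. The detector put dish_a's centre about 20 mm off in y, because the lid now hides part of it.
- **Robot:** it was about 100 mm clear of everything, with no contact force beyond noise.

**Disagreements:** the side and top cameras differed by 3–4 mm on the rack's position. The wrist camera showed the rack about 2 mm further left, and I corrected for that.

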